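# Hinge a hexagonal support arm to its bench bracket

### The arm

A 6-joint arm with a two-finger parallel gripper is mounted at the origin on the work surface. World frame = base frame: x ahead of the robot, y to its left, z up, the work surface at z = 0. Lengths are in mm, angles in rad, forces in N, time in s.
With the tool pointing down it reaches from about 275 to 750 mm from the base axis. Payload 10.2 kg.
Tool frame: the origin (TCP) lies between the finger pads; the fingertips stand 17 mm ahead of it and the grasp point (between the pads) lies 2 mm behind it; y points along the fingers, x is the direction in which the jaws open and shut, and the axes are right-handed (so a half turn about y gives the same grasp; the last joint's range is limited). The gripper opens to 85 mm and grips with 20 to 120 N. Pads are 22 mm wide; open, the fingers measure 114 mm over their backs; the gripper's body (76 mm by 85 mm) begins 54 mm behind the grasp point. The pads swing forward as they close: fully open they stand 13 mm farther back than shut.
Start: joints at [0.886, 0.313, 1.498, -0, 1.331, -0.223], TCP at [233.932, 470.007, 220.494] pointing down, gripper open.
Joint ranges: [-2.94, 2.94], [-0.97, 2.17], [0.19, 2.56], [-1.23, 4.37], [0.02, 3.11], [-2.88, 2.88]. Speed limits (rad/s): [2.39, 2.39, 3.01, 3.14, 3.14, 3.14].

### API

Orientations are given as a unit quaternion [w, x, y, z].
In Python, from rig import ctrl gives the robot as it stands.
- The arm moves only by the tool jog_arm, never from a script. Its argument "targets" is a list of rows, each an object with "offset": the shift along the tool's x, y, z in m, a list of three; "yaw": the turn about the tool's y in rad. In form: [{"offset": [dx, dy, dz], "yaw": yaw}, ...]. A call has 1 to 12 rows; each row is the pose to reach, as a shift and turn from the pose measured when the call began, along the tool's axes at that moment; what a row does not reach only later rows make up. A row lasts 1/12 s, in which the tool goes at most 41.7 mm and 7.16 degrees, less where a joint would pass 70% of its speed; a pose out of reach is approached as far as the arm can. A call with a gripper value outside its range is refused whole. "fingers" is the finger opening in m, from 0 to 0.0854, set as the call begins (left out, the last holds). The fingers move at their own pace and stop on an object; "grip_force" is the grip in N (left out, the last holds). Time passes only in rows, so rows that repeat a pose let the fingers close. It gives the time, the measured TCP pose, the force and the opening at its end, in the units of the state.
- ctrl.sense(): the state, without advancing time (a new reading comes with each control period).
- ctrl.capture(name): name is "scene" or "top" or "wrist"; returns a dict with "img" (400x640x3 uint8, red, green, blue), "intrinsics" (3x3 intrinsics, pixels), "k1" (the pictures are not rectified: a ray, as slopes to the right and down, at radius r is drawn at 1 + k1 r^2 times it, then the intrinsics apply), "T" (4x4, takes a point from camera to world coordinates); the wrist camera has in their place "mount" (4x4, takes a point from camera to tool coordinates, whose origin is the TCP and whose axes are the tool frame's). Camera axes: x right, y up, looking along -z (the intrinsics and any distortion apply to the point x, -y, -z); pixel columns grow to the right and rows downward; lengths in mm; the calibration is good to about 2 mm. A picture is of the moment at which its call begins: read the wrist's pose just before it. There is no depth.
- ctrl.finish_job(): hands the job in, once; it reports no verdict.
Trained networks look in the newest picture that a camera, given by its name, has taken for a name from the list of things; names that differ only in an ending like _2 or _b are one class to them, and where a whole thing is asked for, a point or a joint stands for the part that bears it (a point fixed in the world has none). Each returns a list of dicts, best first, with "score" (0 to 1); they miss things now and then, are a little off and sometimes report something else, mostly with a low value. They report only what shows in the picture. A call takes as long as a camera call. They do not tell look-alikes from the thing itself.
- ctrl.boxes_of(camera, target): "box" ([left, top, right, bottom] in pixels, round what is visible of it).
- ctrl.regions_of(camera, target): "region" (400x640 bool, what is visible of it) and "box" ([left, top, right, bottom] in pixels, round what is visible of it).
The state is a dict: "time_s": time; "joints": joint angles; "dq": joint speeds; "tau": joint torques, N m; "eef_pos": TCP position; "ee_rot": TCP orientation; "force": force on the tool from outside, world axes, zero at the start; "wrist_torque": the same for the moment, N m; "grip_width": opening from 0.0 (shut) to 1.0 (fully open).
Only numpy, scipy, OpenCV 4.12 (cv2) and the standard library are available. Lean on these libraries where they do the work, as an engineer would, in place of code of your own. Each camera call takes 0.05 s, during which the arm holds its last target.

### The job

Fit the loose hexagonal support arm to the forked bracket on the bench. Roll the arm over, flat by flat and keeping it down on the bench, until the flat with the row of four threaded holes is on top; then slide its tongue into the fork until the holes line up and push the hinge pin fully home, so that its head seats. Do not disturb the jar, the bottle or the tube rack.

Things in the scene. Friction and masses are not known exactly. Their poses are not given: they have to be found in the camera images.
- bar_centre (a point): Middle of the loose hexagonal arm, on its long axis: bare aluminium, 48 mm across flats, 55.4 across corners, flats 27.7 wide, body 150 long, about 0.4 kg, black end plugs, steel tongue at one end. Centre 24 mm high when lying on any flat. x: along the arm to the tongue; z: straight out of the drilled flat (up when that is on top; at the start always turned -120 deg about x from up).
- drilled_flat (a point): Middle of the arm's drilled flat, 24 mm from bar_centre along z; axes as bar_centre. Only this flat has holes: a row of four, dark, 13 mm wide in steel collars, 36 mm apart. At the start it faces sideways and down, two flats from the top. To roll the arm one flat, turn it about the bottom edge it rolls towards; past 30 deg it falls onto the next flat, its centre 27.7 mm further on.
- tongue_hole (a point): Middle of the hinge hole in the arm's tongue, 97 mm from bar_centre along x; axes as bar_centre. The tongue is flat steel, 38 mm long (its tip 16 mm beyond the hole), 26 high along z, 10 thick along y; the hole, 14 mm, goes through along y. The tongue stands upright, and so enters the fork, only with the drilled flat at top or bottom.
- fork_axis (a point): Grey steel bracket fixed to the bench: two upright cheeks 10 mm thick, tops 48 mm high, a 13 mm slot between. This is mid-slot on the pin's axis, 24 mm above the bench, level with the tongue hole of an arm lying on a flat. x: along the slot into the bracket, y: across it, z: up. A web closes the slot 17.5 mm behind (+x): a tongue touching it is 1.5 mm too far in, and the pin can still enter.
- fork_mouth (a point): Middle of the slot's mouth, 18 mm before fork_axis (-x side), between flared lips that widen from 13 mm to about 22 mm and end 20 mm before fork_axis; axes as fork_axis. The foot plate, 6 mm thick and 110 wide, lies behind, 32 to 92 mm beyond fork_axis (+x side); under the cheeks it is only as wide as they are, so there is bare bench under the pin's head.
- pin_head (a point): Middle of the outer face of the hinge pin's head: a dark steel disc, 24 mm across, 14 thick, on a 10 mm steel shank with a tapered nose. Axes as fork_axis; the pin lies level along y, 24 mm above the bench, on the -y side, and is pushed to +y. Its head seats on a round boss of the -y cheek. Face 78.5 mm from fork_axis when drawn out, 44.5 mm when seated.
- pin (a joint): How far the captive hinge pin is pushed in (m): 0 drawn out, 0.034 head seated. Starts at 0 to 0.005 and stays where it is left; friction about 2.5 N, damping 8 N s/m. It goes past about 0.009 only if the slot is empty or the tongue hole is within about 4 mm of the pin's axis, which its nose then centres.
- jar: White plastic jar, 84 mm in diameter, 125 mm high, standing loose on the bench, not to be disturbed. Origin at the middle of its underside, z up.
- flask: Clear bottle with a blue cap, 72 mm in diameter, 145 mm high, standing loose, not to be disturbed. Origin at the middle of its underside, z up.
- rack: White tube rack with capped tubes (one piece), 70 x 200 mm, 92 mm high, standing loose, not to be disturbed. Origin at the middle of its underside, z up.
Things that resemble listed ones, but are neither listed nor needed, are in the scene too. What is shaped like the part that bears bar_centre but purple or turquoise is not meant.

How it is judged (in metres and radians):
On the way, in this order (a step that is already met when the one before it is completed fails the run):
1. the arm lies on a flat with the drilled flat on top, not yet in the fork (angle between bar_centre's own z axis and vertical below 0.1 rad and height (world z) of bar_centre below 0.027 m and distance between tongue_hole and fork_axis above 0.03 m), for 0.2 s.
2. the tongue is in the fork, its hole in line with the pin, drilled flat still on top (distance between tongue_hole and fork_axis below 0.006 m and angle between bar_centre's own z axis and vertical below 0.1 rad and value of joint pin below 0.02 m), for 0.1 s.
At the end, for the whole second after the job is handed in: The pin is home (head within 2 mm of its seat), passing through the tongue, whose hole is within 5 mm of the fork's axis; the arm lies flat on the bench with the drilled flat on top (within 0.1 rad) (value of joint pin above 0.032 m and distance between tongue_hole and fork_axis below 0.005 m and angle between bar_centre's own z axis and vertical below 0.1 rad and height (world z) of bar_centre below 0.027 m); the robot touches nothing.
It fails at once if the arm is lifted off the bench instead of rolled (its middle more than 55 mm above the bench) (height (world z) of bar_centre above 0.055 m).
It fails at once if the jar, the bottle or the rack is shifted by more than 20 mm or tipped (distance of any of jar, flask, rack from where it was at the start of the episode above 0.02 m or angle between any of jar, flask, rack's own z axis and vertical above 0.25 rad).
It also fails if it takes over 66 s, if anything falls off the work surface, if the arm or the gripper's body presses on something with over 40 N, if the wrist force passes 120 N, or if a joint passes its speed limit or range.

## Working session

There is one attempt and no reset: what is moved stays moved. The work goes in short steps, Python scripts to look and compute and a tool call to move; the robot and the scene stay as the last step left them, time stands still between calls to the robot, and variables do not carry over. Pictures are saved under pics/ and viewed, and the job is handed in when it is done.

Besides the shell and the picture viewer there is one more tool, called after "Request:" as name([rows], argument=value, ...), one row to a line, values as JSON. jog_arm: Moves the arm, as the interface text tells. Its arguments: {"type":"object","properties":{"targets":{"type":"array"},"fingers":{"type":"number"},"grip_force":{"type":"number"}},"required":["targets"]}

```bash
ls -la; mkdir -p pics
python3 - <<'E'
from rig import ctrl
import cv2
print(ctrl.sense())
for n in ("scene","top","wrist"):
    c=ctrl.capture(n)
    cv2.imwrite(f"pics/{n}0.png",c["img"][:,:,::-1])
    print(n,c["intrinsics"],c["k1"],c.get("T",c.get("mount")))
E
```

```text
total 12
drwxr-xr-x  3 agent agent 4096 Dec  7 07:02 .
drwxr-xr-x 23 root  root  4096 Dec  7 07:02 ..
drwxr-xr-x  2 agent agent 4096 Dec  7 07:02 pics
{'time_s': 0.0, 'joints': array([ 8.85584357e-01,  3.13453347e-01,  1.49844640e+00, -2.59860353e-07,
        1.33102105e+00, -2.23396842e-01]), 'dq': array([-0.00024384, -0.00068753, -0.00034881,  0.00015871,  0.00075199,
       -0.00012667]), 'tau': array([ 1.44486232e-03, -4.12267542e+01, -2.59737700e+01, -9.65162440e-05,
        4.21509409e-03, -2.66677731e-06]), 'eef_pos': array([233.7542452 , 469.77697153, 219.92987349]), 'ee_rot': array([-0.60100722,  0.60131268,  0.3718549 , -0.37274297]), 'force': array([-0.67320414,  0.14552256,  0.45432244]), 'wrist_torque': array([0.02930866, 0.01413117, 0.01774262]), 'grip_width': 0.9982161386975306}
scene [[417.46252929   0.         317.10605319]
 [  0.         417.46252929 203.24778732]
 [  0.           0.           1.        ]] -0.09371033214283751 [[-7.63482582e-01 -5.37622666e-01  3.57849433e-01  9.62993210e+02]
 [ 6.45778513e-01 -6.42403560e-01  4.12659399e-01  5.38459082e+02]
 [ 8.02
[... 270 characters left out ...]
23145304 [[-2.58093458e-02  9.90524077e-01 -1.34892296e-01  3.78045672e+02]
 [-9.99657945e-01 -2.50024368e-02  7.67280262e-03  5.66041801e+01]
 [ 4.22745963e-03  1.35044185e-01  9.90830559e-01  1.42055421e+03]
 [ 0.00000000e+00  0.00000000e+00  0.00000000e+00  1.00000000e+00]]
wrist [[303.22823431   0.         321.08280498]
 [  0.         303.22823431 199.93980647]
 [  0.           0.           1.        ]] -0.01745695304079322 [[ 9.99999860e-01 -3.24000691e-04 -4.17301293e-04 -3.59532607e-01]
 [-3.12376180e-04  2.74403392e-01 -9.61614622e-01 -1.52673957e+02]
 [ 4.26072692e-04  9.61614618e-01  2.74403253e-01  7.01153595e+01]
 [ 0.00000000e+00  0.00000000e+00  0.00000000e+00  1.00000000e+00]]
```

View pics/scene0.png

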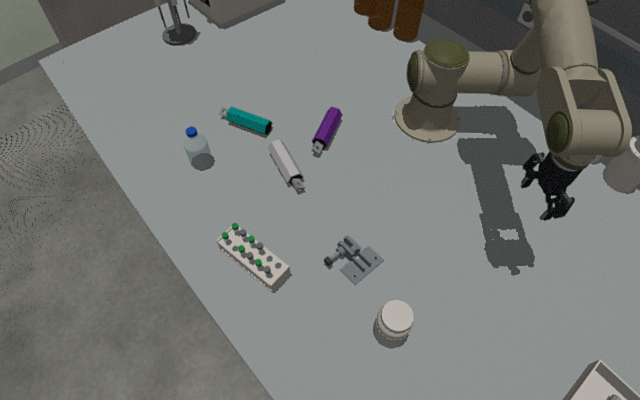

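View pics/top0.png

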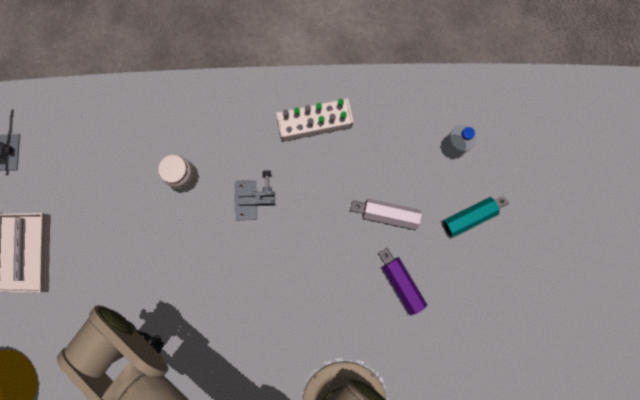

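View pics/wrist0.png

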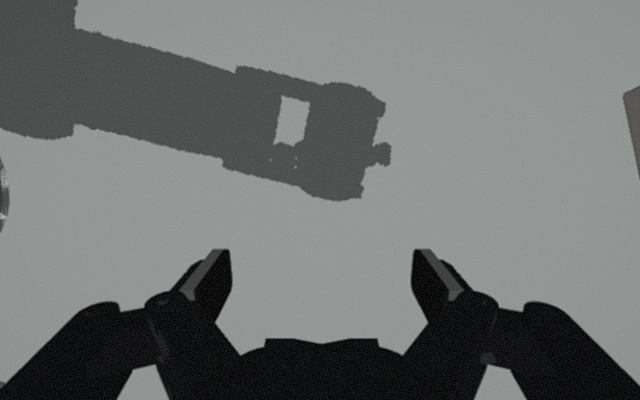

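```bash
cat > h.py <<'E'
from rig import ctrl
import numpy as np, cv2
from scipy.spatial.transform import Rotation as R
from scipy.optimize import least_squares
def cap(n):
    s=ctrl.sense(); c=ctrl.capture(n)
    if n=="wrist":
        T=np.eye(4); q=s["ee_rot"]; T[:3,:3]=R.from_quat([q[1],q[2],q[3],q[0]]).as_matrix(); T[:3,3]=s["eef_pos"]
        c["T"]=T@c["mount"]
    return c
def proj(c,P):
    P=np.atleast_2d(P); T=c["T"]; p=(P-T[:3,3])@T[:3,:3]
    x=p[:,0]/-p[:,2]; y=-p[:,1]/-p[:,2]; r2=x*x+y*y; k=1+c["k1"]*r2
    K=c["intrinsics"]; return np.c_[K[0,0]*x*k+K[0,2],K[1,1]*y*k+K[1,2]]
def ray(c,uv):
    uv=np.atleast_2d(np.float64(uv)); K=c["intrinsics"]
    d=np.c_[(uv[:,0]-K[0,2])/K[0,0],(uv[:,1]-K[1,2])/K[1,1]]; u=d.copy()
    for _ in range(30): u=d/(1+c["k1"]*(u**2).sum(1,keepdims=True))
    v=np.c_[u[:,0],-u[:,1],-np.ones(len(u))]; return c["T"][:3,3],v@c["T"][:3,:3].T
def onz(c,uv,z):
    o,v=ray(c,uv); t=(z-o[2])/v[:,2]; return o+v*t[:,None]
def tri(cs,uvs):
    A=np.zeros((3,3));b=np.zeros(3)
    for c,uv in zip(cs,uvs):
        o,v=ray(c,uv); d=v[0]/np.linalg.norm(v[0]); M=np.eye(3)-np.outer(d,d); A+=M;b+=M@o
    return np.linalg.solve(A,b)
def tool():
    s=ctrl.sense(); q=s["ee_rot"]; return s["eef_pos"],R.from_quat([q[1],q[2],q[3],q[0]]).as_matrix()
def off(target): # offset in m in tool axes
    p,M=tool(); return np.round((np.asarray(target)-p)@M/1000,4)
def save(c,name,box=None,f=1):
    im=c["img"][:,:,::-1]
    if box: im=im[box[1]:box[3],box[0]:box[2]]
    if f!=1: im=cv2.resize(im,None,fx=f,fy=f,interpolation=cv2.INTER_CUBIC)
    cv2.imwrite(f"pics/{name}.png",im)
E
python3 - <<'E'
from h import *
np.set_printoptions(suppress=True,precision=1)
for n in ("scene","top"):
    c=cap(n)
    for t in ("bar_centre","fork_axis","pin_head","tongue_hole","fork_mouth","drilled_flat","jar","flask","rack"):
        try:
            for b in ctrl.boxes_of(n,t): 
                bb=np.array(b["box"]); m=(bb[:2]+bb[2:])/2
                print(n,t,round(b["score"],2),bb,onz(c,m,24)[0])
        except Exception as e: print(n,t,e)
    if n=="top":
        save(c,"topbar",(330,180,520,330),4)
        save(c,"topfork",(220,150,300,230),7)
    else:
        save(c,"scbar",(210,90,360,200),5)
        save(c,"scfork",(310,220,400,300),7)
print(tool())
E
```

```text
scene bar_centre 0.98 [308.  106.8 343.7 157.1] [ 327.3 -156.1   24. ]
scene bar_centre 0.88 [271.2 142.3 301.8 191.8] [ 515.8 -123.6   24. ]
scene bar_centre 0.62 [221.7 108.5 272.3 132.1] [ 495.3 -365.9   24. ]
scene fork_axis 0.78 [325.  236.6 379.6 283.3] [574.1 237.1  24. ]
scene fork_axis 0.52 [265.7 139.2 306.1 189.5] [ 510.7 -133.1   24. ]
scene pin_head 0.63 [323.3 252.  339.6 266.7] [615.6 199.8  24. ]
scene tongue_hole 0.72 [222.7 107.  274.8 132.6] [ 489.4 -364.    24. ]
scene tongue_hole 0.62 [266.3 141.2 304.1 192.7] [ 518.6 -126.4   24. ]
scene tongue_hole 0.58 [312.  104.4 344.6 153. ] [ 311.6 -161.9   24. ]
scene tongue_hole 0.19 [325.  252.9 339.2 267.1] [615.6 202.4  24. ]
scene fork_mouth 0.68 [326.1 239.  380.1 283.6] [575.2 241.4  24. ]
scene fork_mouth 0.4 [267.3 141.9 303.1 191.7] [ 518.2 -126.9   24. ]
scene drilled_flat 0.78 [221.4 107.9 273.3 132.8] [ 494.5 -364.9   24. ]
scene drilled_flat 0.77 [312.  107.3 341.8 155.8] [ 323.5 -155.3   24. ]
scene drilled_flat 0.57 [267.6 140.6 305.1 190.4] [ 512.4 -128.6   24. ]
scene jar 0.9 [373.9 297.1 412.3 341.9] [6
[... 621 characters left out ...]
ongue_hole 0.63 [351.8 200.4 421.4 230.3] [ 504.2 -128.9   24. ]
top fork_mouth 0.76 [237.  169.  276.1 219.4] [571.1 223.5  24. ]
top drilled_flat 0.85 [443.  197.1 509.1 238.1] [ 491.  -376.7   24. ]
top drilled_flat 0.83 [347.7 200.7 424.  231.5] [ 502.2 -126.8   24. ]
top drilled_flat 0.56 [380.  250.1 427.8 317.3] [ 318.6 -168.5   24. ]
top jar 0.77 [160.1 153.9 201.2 192.6] [634.9 434.6  24. ]
top flask 0.95 [442.  123.4 474.5 160.5] [ 704.5 -340.2   24. ]
top flask 0.4 [160.5 154.6 201.2 192. ] [634.8 434.1  24. ]
top rack 0.79 [275.1  97.7 351.5 140.8] [777.8  63.8  24. ]
(array([233.9, 470. , 220.5]), array([[ 0.4, -0. , -0.9],
       [ 0.9,  0. ,  0.4],
       [ 0. , -1. ,  0. ]]))
```

View pics/topbar.png

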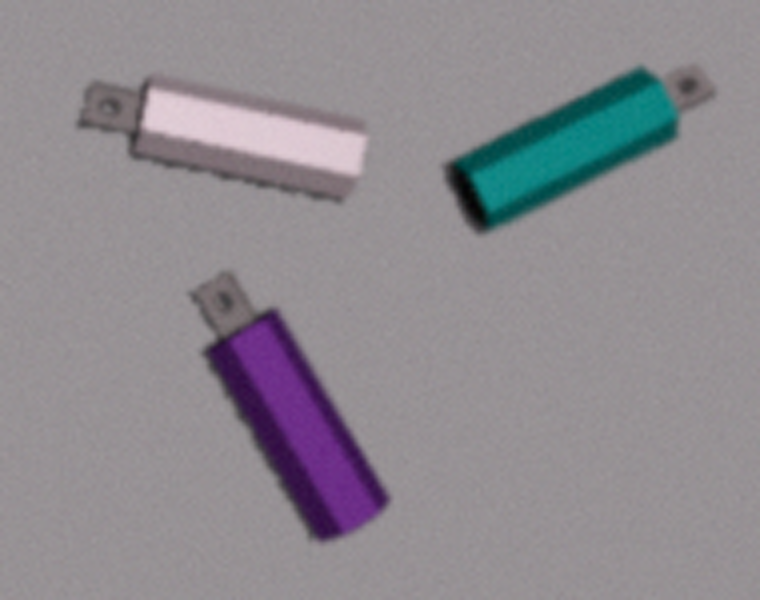

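View pics/topfork.png

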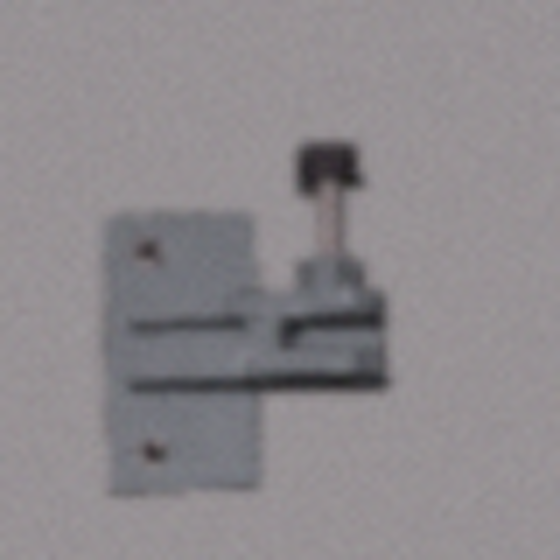

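View pics/scbar.png

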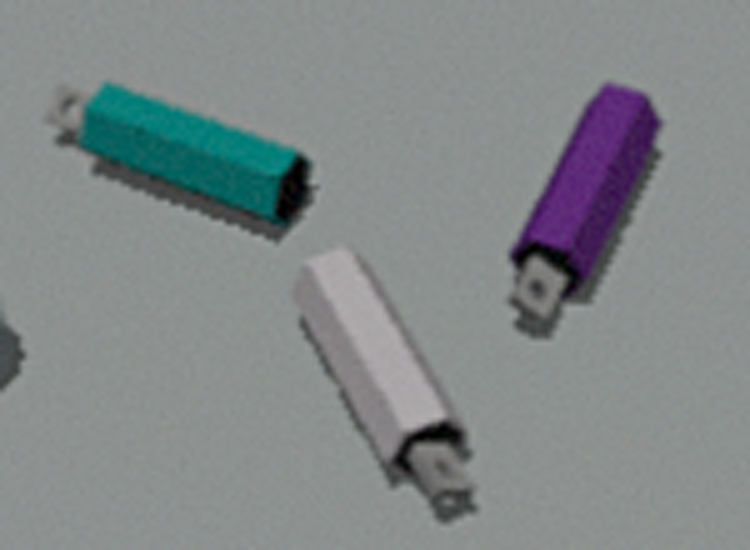

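View pics/scfork.png

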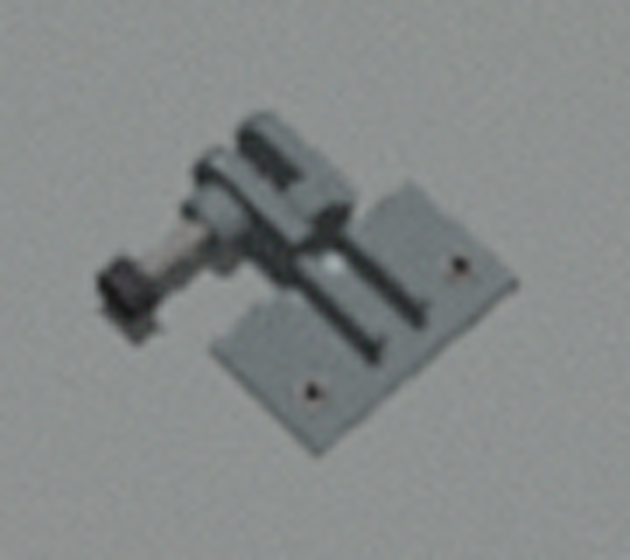

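Run:
```python
from h import *
print(off([505,-128,220]), off([300,300,220]))
```

```text
[-4.146e-01  5.000e-04 -5.091e-01] [-0.1228  0.0005 -0.1349]
```

Request:
jog_arm([
  {"offset": [-0.026, 0, -0.031], "yaw": 0.1},
  {"offset": [-0.052, 0, -0.063], "yaw": 0.2},
  {"offset": [-0.078, 0, -0.095], "yaw": 0.3},
  {"offset": [-0.104, 0, -0.127], "yaw": 0.4},
  {"offset": [-0.13, 0, -0.159], "yaw": 0.5},
  {"offset": [-0.156, 0, -0.191], "yaw": 0.6},
  {"offset": [-0.182, 0, -0.223], "yaw": 0.7},
  {"offset": [-0.208, 0, -0.255], "yaw": 0.8},
  {"offset": [-0.234, 0, -0.287], "yaw": 0.9},
  {"offset": [-0.26, 0, -0.319], "yaw": 1.0},
  {"offset": [-0.286, 0, -0.351], "yaw": 1.1},
  {"offset": [-0.312, 0, -0.383], "yaw": 1.2},
])

```text
time_s: 2.15
eef_pos: [438.2, 17.9, 220.8]
ee_rot: [-0.706, 0.706, -0.034, 0.034]
force: [0.6, 1.0, 0.3]
grip_width: 1.0
```

Run:
```python
from h import *
s=ctrl.sense();print(s["time_s"],s["joints"],tool()); print(off([505,-128,220]))
M=tool()[1]; print(np.degrees(np.arctan2(M[1,0],M[0,0])))
```

```text
2.15 [-2.27591844e-01  1.20145417e-01  1.73834629e+00  7.79180247e-05
  1.28241740e+00 -1.31313691e-01] (array([438.22426643,  17.90410662, 220.75114221]), array([[ 9.95366475e-01,  6.82776345e-04,  9.61515175e-02],
       [-9.61514843e-02, -8.14563352e-05,  9.95366709e-01],
       [ 6.87444994e-04, -9.99999764e-01, -1.54289462e-05]]))
[ 0.0805  0.0008 -0.1388]
-5.517599725063799
```

Request:
jog_arm([
  {"offset": [0.02, 0, -0.035], "yaw": 0.03},
  {"offset": [0.04, 0, -0.07], "yaw": 0.06},
  {"offset": [0.06, 0, -0.105], "yaw": 0.09},
  {"offset": [0.08, 0, -0.139], "yaw": 0.09},
  {"offset": [0.08, 0, -0.139], "yaw": 0.09},
])

```text
time_s: 2.57
eef_pos: [506.0, -133.7, 220.0]
ee_rot: [-0.703, 0.704, -0.067, 0.068]
force: [-0.5, 0.4, -0.2]
grip_width: 1.001
```

Run:
```python
from h import *
c=cap("wrist");save(c,"w1");print(tool()[0],ctrl.sense()["time_s"])
np.save("c1.npy",c,allow_pickle=True)
```

```text
[ 504.99409793 -130.81851696  220.04999824] 2.6167
```

View pics/w1.png

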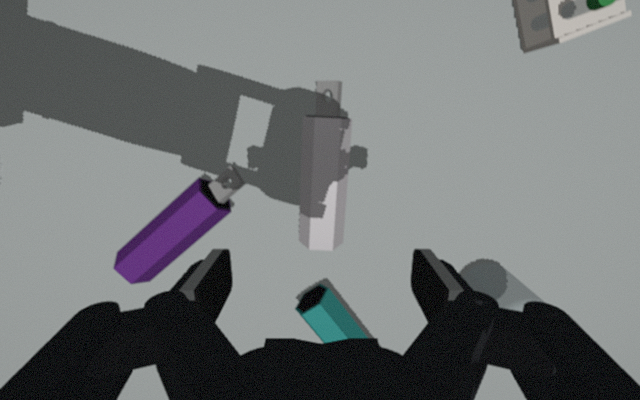

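Run:
```python
from h import *
c=np.load("c1.npy",allow_pickle=True).item()
im=c["img"][70:260,270:380,::-1]; im=cv2.convertScaleAbs(im,alpha=1.3,beta=10)
cv2.imwrite("pics/w1c.png",cv2.resize(im,None,fx=4,fy=3.15,interpolation=cv2.INTER_CUBIC))
```

```text
(no output)
```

View pics/w1c.png

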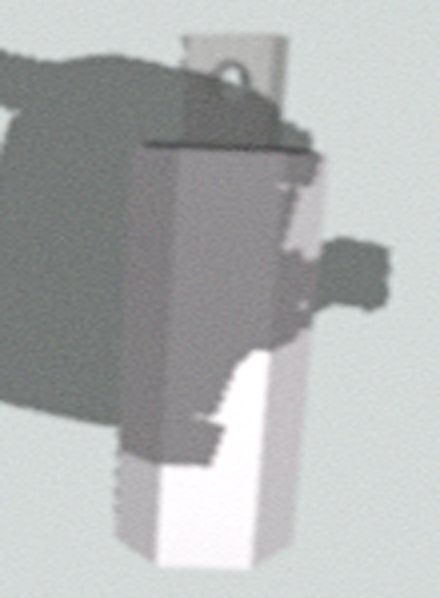

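```bash
cat >> h.py <<'E'
def fitbar(c,pts,x0):
    # pts: list of (along, lateral(left+), height, u,v)
    pts=np.array(pts,float)
    def W(p):
        a=p[2]; h=np.array([np.cos(a),np.sin(a),0]); l=np.array([-np.sin(a),np.cos(a),0])
        return np.array([p[0],p[1],0])+pts[:,:1]*h+pts[:,1:2]*l+pts[:,2:3]*[0,0,1]
    r=least_squares(lambda p:(proj(c,W(p))-pts[:,3:]).ravel(),x0,x_scale=[10,10,.1],loss="soft_l1")
    return r.x,(proj(c,W(r.x))-pts[:,3:])
E
python3 - <<'E'
from h import *
np.set_printoptions(suppress=True,precision=2)
c=np.load("c1.npy",allow_pickle=True).item()
f,b=75,-75
pts=[(f,13.85,48,314.3,116.7),(f,-13.85,48,340.8,117.6),(b,13.85,48,309,250),(b,-13.85,48,333,251),
(f,27.7,24,304.3,116.7),(f,-27.7,24,350.5,119.2),(b,27.7,24,299,241.4),(b,-27.7,24,343.8,243)]
x,e=fitbar(c,pts,[505,-128,1.4]); print(x,np.degrees(x[2]));print(e)
E
```

```text
[ 507.13 -144.      1.34] 76.5556978249305
[[-0.09  0.51]
 [ 0.15  0.82]
 [ 0.39 -0.03]
 [ 0.04 -0.09]
 [-2.11 -0.33]
 [ 1.49 -0.56]
 [-0.04 -0.24]
 [-0.42 -0.06]]
```

Run:
```python
from h import *
M=tool()[1]; print(tool()[0],np.degrees(np.arctan2(M[1,0],M[0,0])));print(off([507,-141,100]),off([507,-141,22]))
```

```text
[ 504.99409793 -130.81851696  220.04999824] -10.8852381779052
[ 0.0039  0.12   -0.0096] [ 0.0039  0.198  -0.0096]
```

Request:
jog_arm([
  {"offset": [0.004, 0.03, -0.0096], "yaw": 0.044},
  {"offset": [0.004, 0.06, -0.0096], "yaw": 0.044},
  {"offset": [0.004, 0.09, -0.0096], "yaw": 0.044},
  {"offset": [0.004, 0.12, -0.0096], "yaw": 0.044},
  {"offset": [0.004, 0.12, -0.0096], "yaw": 0.044},
], fingers=0.08)

```text
time_s: 3.03
eef_pos: [504.3, -138.7, 95.4]
ee_rot: [0.704, -0.701, 0.085, -0.079]
force: [-1.1, -0.2, -1.5]
grip_width: 0.938
```

Run:
```python
from h import *
c=cap("wrist");save(c,"w2")
M=tool()[1]; print(ctrl.sense(),np.degrees(np.arctan2(M[1,0],M[0,0])));print(off([507,-141,22]))
```

```text
{'time_s': 3.0833, 'joints': array([-4.92813639e-01,  4.44055107e-01,  1.65174292e+00,  1.74059473e-04,
        1.05099552e+00, -2.59778631e-01]), 'dq': array([-0.00139889, -0.05587999, -0.07818946, -0.00154143,  0.03418039,
       -0.00125239]), 'tau': array([-2.09279512e-01, -4.03475797e+01, -2.01598907e+01, -5.73636586e-03,
       -4.37372401e-01,  3.05234513e-03]), 'eef_pos': array([ 505.75314978, -139.53941272,   98.55740831]), 'ee_rot': array([ 0.70303162, -0.70158099,  0.08392477, -0.0805437 ]), 'force': array([0.85995351, 0.28182732, 1.62376483]), 'wrist_torque': array([-0.02999632, -0.01815999, -0.05248735]), 'grip_width': 0.9364790973889773} -13.356686896101158
[ 0.0019  0.0765 -0.0012]
```

View pics/w2.png

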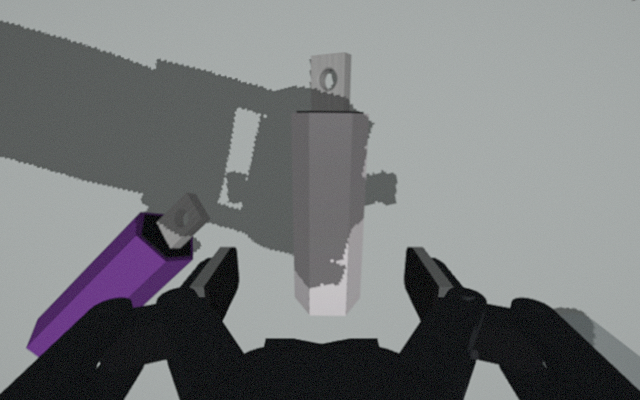

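Run:
```python
from h import *
np.set_printoptions(suppress=True,precision=1)
c=cap("wrist");p,M=tool()
for uv,z in (((192,252),24),((208,210),24),((190,265),24),((140,212),48),((310,110),48),((348,110),48),((310,315),48),((346,315),48),((294,112),24),((364,112),24),((294,298),24),((362,298),24)):
    P=onz(c,uv,z)[0]; print(uv,P,(P-p)@M)
```

```text
(192, 252) [ 392.1 -153.8   24. ] [-108.7   76.8  -39.7]
(208, 210) [ 417.1 -122.3   24. ] [-91.6  76.8  -3.3]
(190, 265) [ 386.3 -164.6   24. ] [-111.8   76.8  -51.6]
(140, 212) [ 380.1 -107.3   48. ] [-131.1   52.8    2.8]
(310, 110) [514.6 -67.9  48. ] [-9.4 52.7 72.1]
(348, 110) [538.4 -73.6  48. ] [15.1 52.7 72.1]
(310, 315) [ 477.6 -217.3   48. ] [-10.8  52.7 -81.8]
(346, 315) [ 505.  -223.7   48. ] [ 17.4  52.7 -81.7]
(294, 112) [502.1 -66.1  24. ] [-21.9  76.7  71. ]
(364, 112) [551.3 -77.7  24. ] [28.6 76.7 71.1]
(294, 298) [ 463.1 -214.7   24. ] [-25.5  76.7 -82.6]
(362, 298) [ 520. -228.   24.] [ 32.9  76.6 -82.4]
```

Request:
jog_arm([
  {"offset": [0.003, 0.03, 0], "yaw": 0},
  {"offset": [0.003, 0.06, 0], "yaw": 0},
  {"offset": [0.003, 0.077, 0], "yaw": 0},
  {"offset": [0.003, 0.077, 0], "yaw": 0},
  {"offset": [0.003, 0.077, 0], "yaw": 0},
])

```text
time_s: 3.55
eef_pos: [510.9, -141.2, 25.6]
ee_rot: [-0.702, 0.702, -0.082, 0.083]
force: [-0.3, 0.0, 0.6]
grip_width: 0.94
```

Run:
```python
from h import *
c=cap("wrist");save(c,"w3");c=cap("scene");save(c,"s3",(200,60,380,220),4)
print(tool()[0],ctrl.sense()["force"],ctrl.sense()["grip_width"])
```

```text
[ 511.3319135  -141.50388875   26.19935315] [0.70133709 0.36558949 0.07554357] 0.9368367162642125
```

View pics/w3.png

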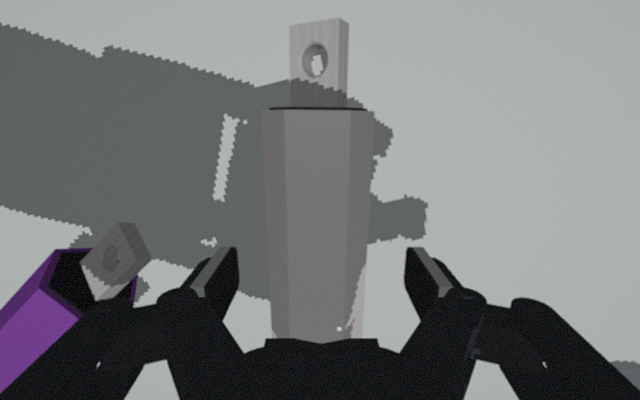

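View pics/s3.png

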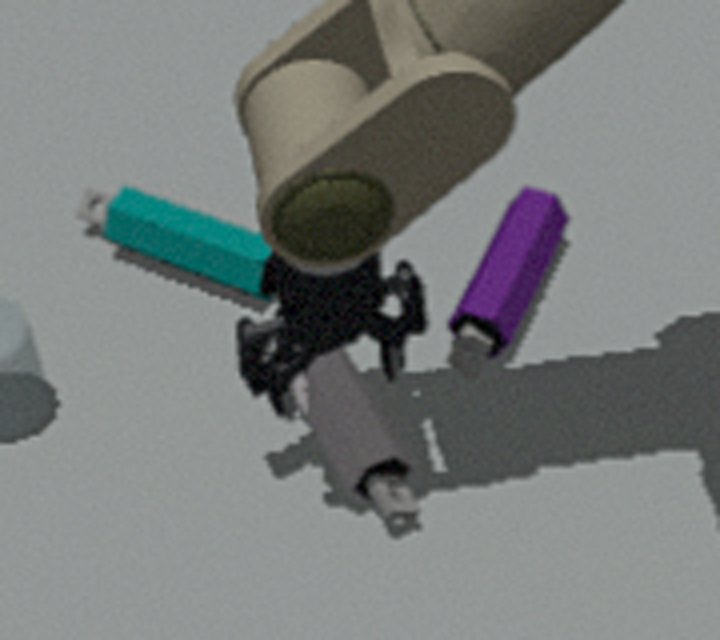

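Request:
jog_arm([
  {"offset": [0.006, 0.007, 0], "yaw": 0},
  {"offset": [0.011, 0.007, 0], "yaw": 0},
  {"offset": [0.014, 0.004, 0], "yaw": 0},
  {"offset": [0.017, 0.0, 0], "yaw": 0},
  {"offset": [0.02, -0.004, 0], "yaw": 0},
  {"offset": [0.022, -0.006, 0], "yaw": 0},
])

```text
time_s: 4.15
eef_pos: [533.4, -146.8, 33.2]
ee_rot: [-0.702, 0.703, -0.081, 0.084]
force: [0.4, -0.2, -0.3]
grip_width: 0.938
```

Run:
```python
from h import *
c=cap("wrist");save(c,"w4")
print(tool()[0],ctrl.sense()["force"],ctrl.sense()["grip_width"])
```

```text
[ 533.65749258 -146.93748858   33.3433421 ] [-0.4914039  -0.81123969  0.25781471] 0.936375427226146
```

View pics/w4.png

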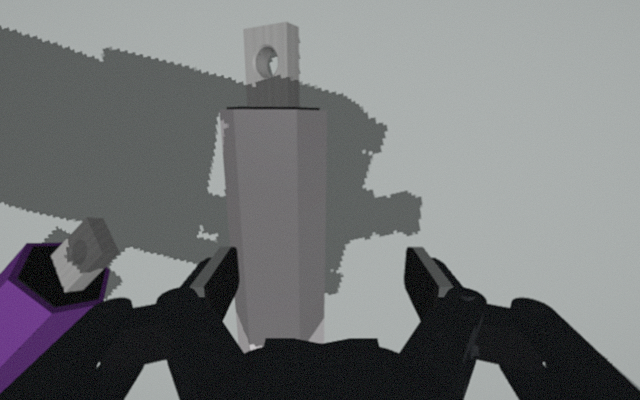

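Run:
```python
from h import *
c=cap("wrist");
im=c["img"][90:360,200:350,::-1]; im=cv2.convertScaleAbs(im,alpha=1.8,beta=-40)
cv2.imwrite("pics/w4c.png",cv2.resize(im,None,fx=3,fy=2.2,interpolation=cv2.INTER_CUBIC))
```

```text
(no output)
```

View pics/w4c.png

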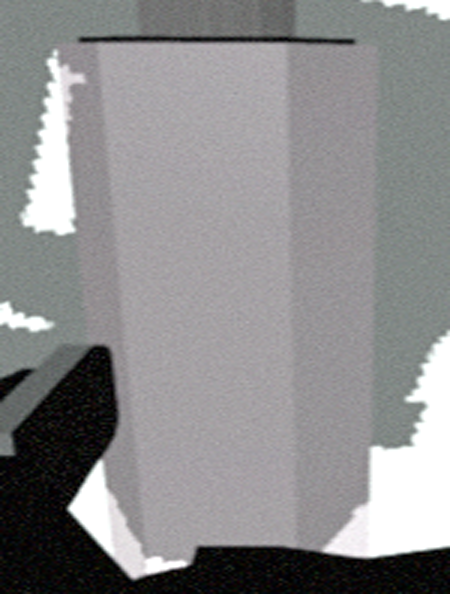

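Run:
```python
from h import *
np.set_printoptions(suppress=True,precision=2)
c=cap("wrist"); f=75
pts=[(f,13.85,48,233.3,109.1),(f,-13.85,48,296,109.1),(f,27.7,24,220.7,110),(f,-27.7,24,326,110.5)]
x,e=fitbar(c,pts,[507,-144,1.34]); print(x,np.degrees(x[2]));print(e)
p,M=tool(); print((np.array([x[0],x[1],24])-p)@M)
for uv in ((246.7,337.7),(299,337.7)):
  P=onz(c,uv,48)[0]; print(P,(P-p)@M)
```

```text
[ 507.62 -144.61    1.33] 76.43895170498064
[[-0.38  0.19]
 [ 0.55  0.35]
 [-1.91 -0.17]
 [ 1.08 -0.36]]
[-25.06   8.43  -3.86]
[ 482.26 -183.81   48.  ] [-40.6  -15.59 -47.88]
[ 509.96 -190.39   48.  ] [-12.12 -15.49 -47.89]
```

Run:
```python
from h import *
c=cap("scene");save(c,"s4",(240,110,330,200),8)
```

```text
(no output)
```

View pics/s4.png

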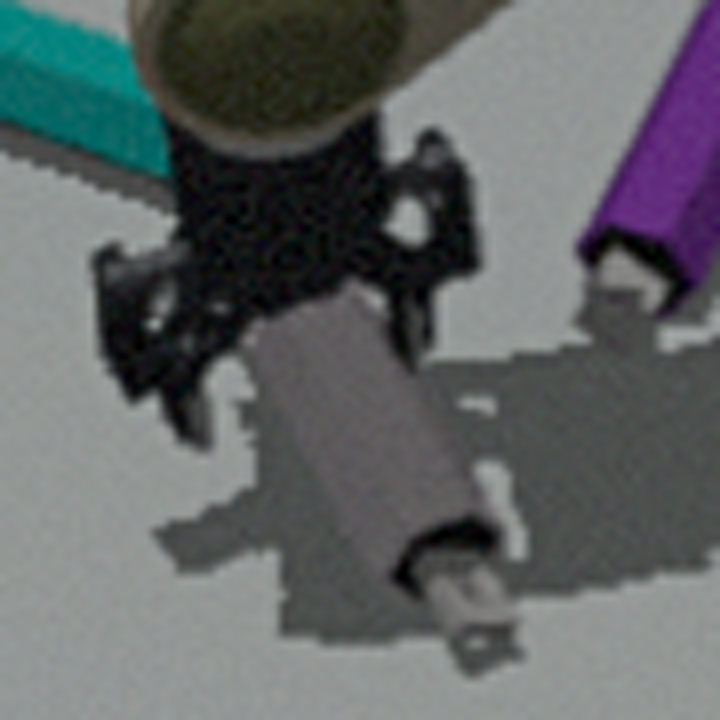

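Request:
jog_arm([
  {"offset": [0, -0.012, 0], "yaw": 0},
  {"offset": [-0.012, -0.014, 0], "yaw": 0},
  {"offset": [-0.025, -0.014, 0], "yaw": 0},
  {"offset": [-0.025, 0.005, 0], "yaw": 0},
  {"offset": [-0.025, 0.014, 0], "yaw": 0},
  {"offset": [-0.025, 0.018, 0], "yaw": 0},
  {"offset": [-0.025, 0.018, 0], "yaw": 0},
])

```text
time_s: 4.93
eef_pos: [508.0, -140.6, 13.3]
ee_rot: [-0.702, 0.702, -0.082, 0.083]
force: [-0.4, 1.4, -0.3]
grip_width: 0.934
```

Run:
```python
from h import *
c=cap("wrist");save(c,"w5")
c=cap("scene");save(c,"s5",(240,110,330,200),8)
print(tool()[0],ctrl.sense()["force"],ctrl.sense()["time_s"])
```

```text
[ 508.64484484 -140.90345752   14.38028121] [ 1.11521168  0.35830202 -0.71981265] 5.0333
```

View pics/w5.png

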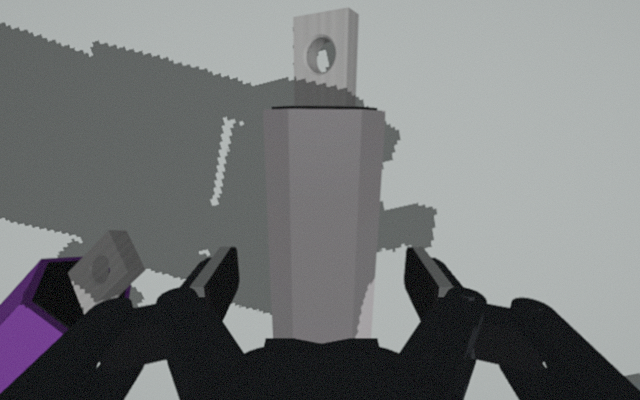

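View pics/s5.png

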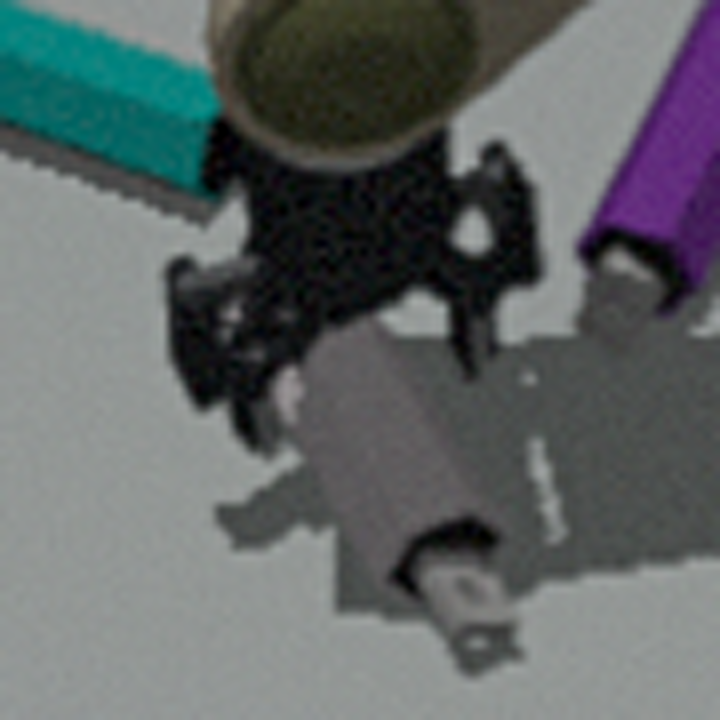

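Request:
jog_arm([
  {"offset": [0.0, 0.004, 0], "yaw": 0},
  {"offset": [0.006, 0.004, 0], "yaw": 0},
  {"offset": [0.01, 0.004, 0], "yaw": 0},
  {"offset": [0.014, 0.004, 0], "yaw": 0},
  {"offset": [0.016, 0.003, 0], "yaw": 0},
  {"offset": [0.018, 0.001, 0], "yaw": 0},
])

```text
time_s: 5.53
eef_pos: [526.5, -145.1, 13.5]
ee_rot: [-0.702, 0.703, -0.081, 0.083]
force: [-0.3, -0.4, 0.5]
grip_width: 0.941
```

Run:
```python
from h import *
c=cap("wrist");save(c,"w6")
print(tool()[0],ctrl.sense()["force"],ctrl.sense()["time_s"])
```

```text
[ 526.88488215 -145.28646038   13.95853397] [ 0.26646355  0.11354696 -0.13808581] 5.5833
```

View pics/w6.png

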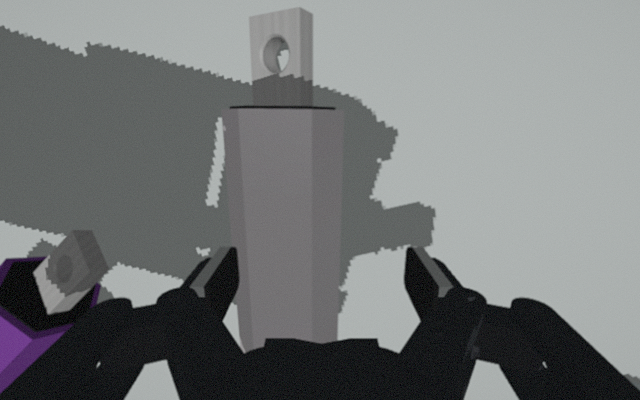

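Run:
```python
from h import *
np.set_printoptions(suppress=True,precision=1)
c=cap("scene"); p,M=tool()
im=c["img"][:,:,::-1]; x0,y0=235,100; im=cv2.resize(im[y0:200,x0:335],None,fx=7,fy=7,interpolation=cv2.INTER_CUBIC)
for l in (-40,40):
  for y,col in ((17,(0,0,255)),(4,(0,255,0)),(-20,(255,255,0))):
    uv=proj(c,p+M@np.array([l,y,0]))[0]; q=((uv-[x0,y0])*7).astype(int); cv2.circle(im,tuple(map(int,q)),5,col,1)
cv2.imwrite("pics/s6.png",im)
w=cap("wrist"); im=w["img"][200:400,150:490,::-1]; cv2.imwrite("pics/w6c.png",cv2.resize(cv2.convertScaleAbs(im,alpha=3,beta=0),None,fx=2.3,fy=2.3))
```

```text
(no output)
```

View pics/s6.png

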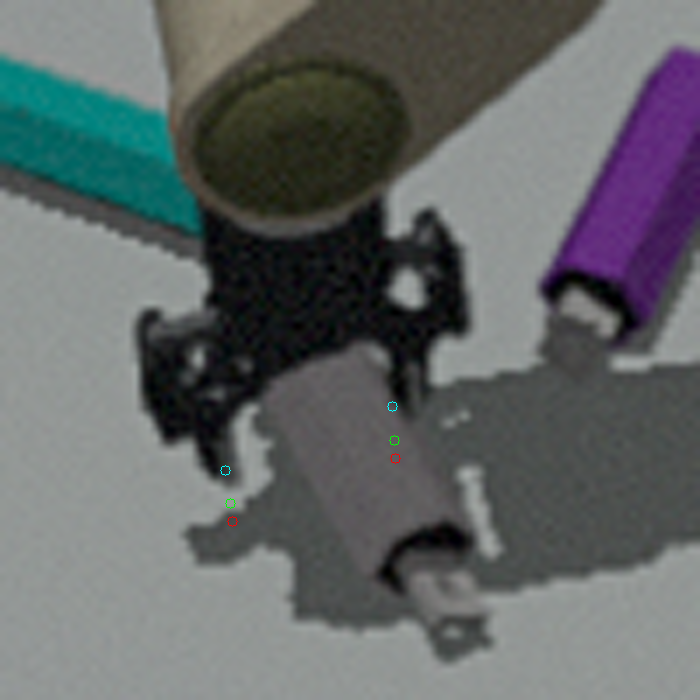

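View pics/w6c.png

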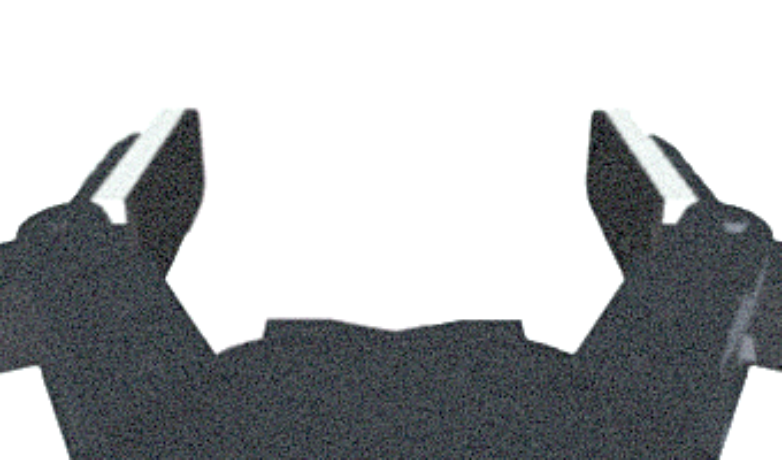

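Request:
jog_arm([
  {"offset": [-0.009, -0.004, 0], "yaw": 0},
  {"offset": [-0.018, -0.004, 0], "yaw": 0},
  {"offset": [-0.019, 0.005, 0], "yaw": 0},
  {"offset": [-0.019, 0.014, 0], "yaw": 0},
  {"offset": [-0.019, 0.014, 0], "yaw": 0},
])

```text
time_s: 6.1
eef_pos: [507.1, -140.3, -2.5]
ee_rot: [-0.702, 0.702, -0.082, 0.082]
force: [1.0, 0.5, 0.3]
grip_width: 0.937
```

Run:
```python
from h import *
np.set_printoptions(suppress=True,precision=1)
c=cap("scene"); p,M=tool()
im=c["img"][:,:,::-1]; x0,y0=235,100; im=cv2.resize(im[y0:200,x0:335],None,fx=7,fy=7,interpolation=cv2.INTER_CUBIC)
for l in (-40,40):
  for y,col in ((17,(0,0,255)),(4,(0,255,0)),(-20,(255,255,0))):
    uv=proj(c,p+M@np.array([l,y,0]))[0]; q=((uv-[x0,y0])*7).astype(int); cv2.circle(im,tuple(map(int,q)),5,col,1)
cv2.imwrite("pics/s7.png",im)
w=cap("wrist"); save(w,"w7"); print(p,ctrl.sense()["force"])
```

```text
[ 507.5 -140.6   -1.7] [-0.1  0.3 -0.7]
```

View pics/s7.png

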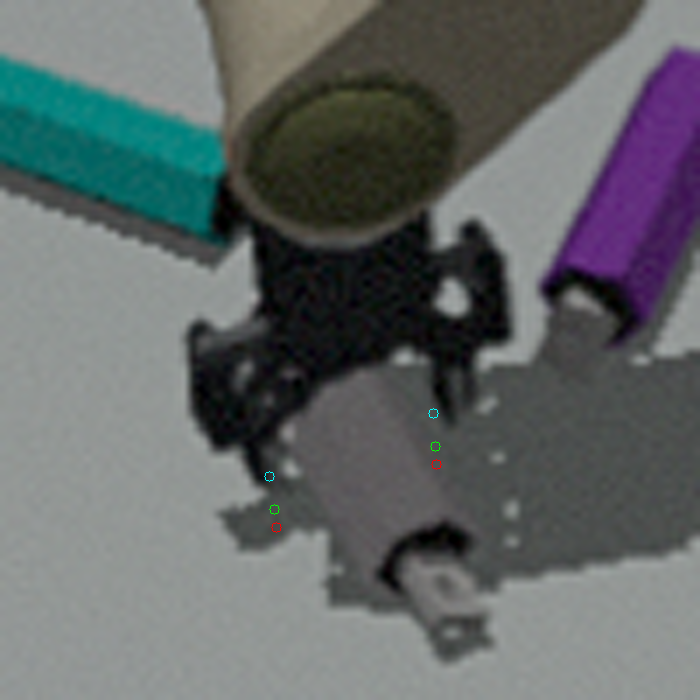

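View pics/w7.png

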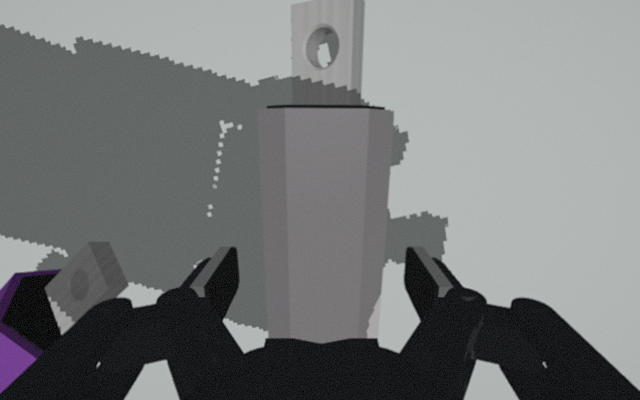

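Request:
jog_arm([
  {"offset": [0, 0.004, 0], "yaw": 0},
  {"offset": [0, 0.008, 0], "yaw": 0},
  {"offset": [0, 0.01, 0], "yaw": 0},
  {"offset": [0, 0.01, 0], "yaw": 0},
])

```text
time_s: 6.53
eef_pos: [507.7, -140.6, -11.7]
ee_rot: [-0.702, 0.702, -0.081, 0.083]
force: [0.7, 0.6, -0.0]
grip_width: 0.938
```

Request:
jog_arm([
  {"offset": [0.005, 0.0, 0], "yaw": 0},
  {"offset": [0.01, 0.0, 0], "yaw": 0},
  {"offset": [0.014, 0.0, 0], "yaw": 0},
  {"offset": [0.016, -0.001, 0], "yaw": 0},
])

```text
time_s: 6.87
eef_pos: [523.6, -144.3, -10.8]
ee_rot: [-0.702, 0.702, -0.082, 0.082]
force: [-1.6, 1.3, 0.2]
grip_width: 0.935
```

Run:
```python
from h import *
w=cap("wrist"); save(w,"w8"); print(tool()[0],ctrl.sense()["force"])
```

```text
[ 523.83848272 -144.43720692  -10.55052113] [-0.73411586  0.07665879 -0.89726473]
```

View pics/w8.png

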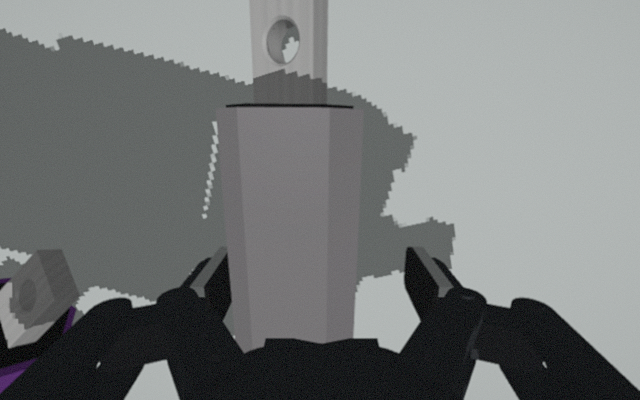

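Request:
jog_arm([
  {"offset": [0.004, -0.001, 0], "yaw": 0},
  {"offset": [0.006, -0.004, 0], "yaw": 0},
  {"offset": [0.009, -0.007, 0], "yaw": 0},
  {"offset": [0.012, -0.01, 0], "yaw": 0},
])

```text
time_s: 7.25
eef_pos: [535.8, -147.2, -0.0]
ee_rot: [-0.702, 0.703, -0.081, 0.083]
force: [-1.6, 0.6, 1.8]
grip_width: 0.933
```

Run:
```python
from h import *
w=cap("wrist"); save(w,"w9"); print(tool()[0],ctrl.sense()["force"])
```

```text
[ 536.7530546  -147.65508934    0.66866608] [-0.19393832 -0.11445687  0.8811616 ]
```

View pics/w9.png

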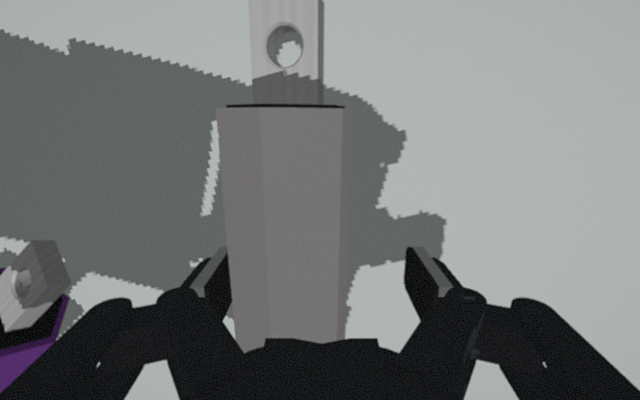

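Request:
jog_arm([
  {"offset": [0.003, -0.003, 0], "yaw": 0},
  {"offset": [0.006, -0.006, 0], "yaw": 0},
  {"offset": [0.009, -0.008, 0], "yaw": 0},
  {"offset": [0.012, -0.009, 0], "yaw": 0},
  {"offset": [0.012, -0.009, 0], "yaw": 0},
  {"offset": [0.012, -0.009, 0], "yaw": 0},
])

```text
time_s: 7.8
eef_pos: [548.5, -150.4, 9.6]
ee_rot: [-0.702, 0.703, -0.081, 0.083]
force: [0.0, -0.9, 0.0]
grip_width: 0.932
```

Run:
```python
from h import *
w=cap("wrist"); save(w,"w10"); print(tool()[0],ctrl.sense()["force"])
```

```text
[ 548.24297496 -150.34617318    9.5255953 ] [-0.14240684  0.45669708 -0.16237743]
```

View pics/w10.png

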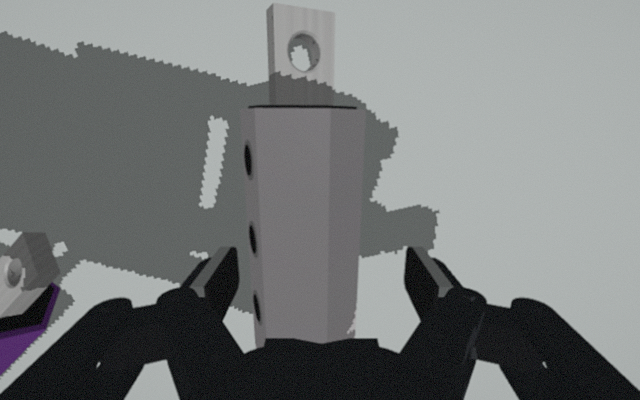

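Request:
jog_arm([
  {"offset": [-0.007, 0, 0], "yaw": 0},
  {"offset": [-0.014, 0, 0], "yaw": 0},
  {"offset": [-0.014, 0.01, 0], "yaw": 0},
  {"offset": [-0.014, 0.02, 0], "yaw": 0},
  {"offset": [-0.014, 0.021, 0], "yaw": 0},
  {"offset": [-0.014, 0.021, 0], "yaw": 0},
])

```text
time_s: 8.35
eef_pos: [534.2, -146.9, -12.7]
ee_rot: [-0.702, 0.702, -0.081, 0.083]
force: [0.5, -0.4, 0.2]
grip_width: 0.937
```

Run:
```python
from h import *
w=cap("wrist"); save(w,"w11"); print(tool()[0],ctrl.sense()["force"])
```

```text
[ 534.59323773 -147.10715834  -12.06417518] [ 0.33689676 -0.45170837  0.16038774]
```

View pics/w11.png

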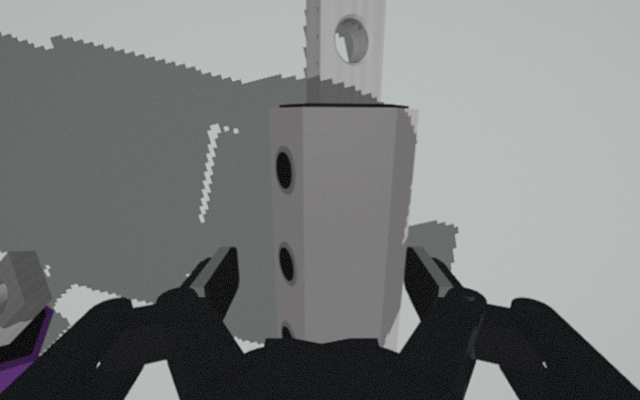

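Request:
jog_arm([
  {"offset": [0.006, 0.0, 0], "yaw": 0},
  {"offset": [0.012, 0.0, 0], "yaw": 0},
  {"offset": [0.018, 0.0, 0], "yaw": 0},
  {"offset": [0.022, -0.001, 0], "yaw": 0},
  {"offset": [0.025, -0.004, 0], "yaw": 0},
  {"offset": [0.028, -0.007, 0], "yaw": 0},
  {"offset": [0.031, -0.01, 0], "yaw": 0},
])

```text
time_s: 8.98
eef_pos: [564.9, -154.2, -1.5]
ee_rot: [-0.702, 0.703, -0.081, 0.083]
force: [-2.1, 0.8, 1.2]
grip_width: 0.937
```

Run:
```python
from h import *
w=cap("wrist"); save(w,"w12"); print(tool()[0],ctrl.sense()["force"])
```

```text
[ 565.83507342 -154.60810838   -0.81294429] [-0.45719623 -0.67350474  0.80355037]
```

View pics/w12.png

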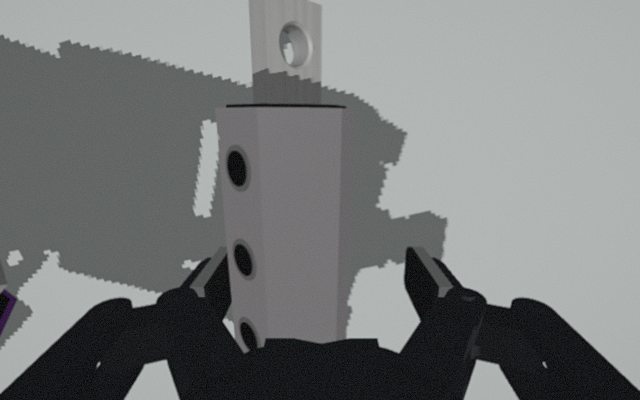

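Rolling again, same state as before; finish the roll.

Request:
jog_arm([
  {"offset": [0.003, -0.003, 0], "yaw": 0},
  {"offset": [0.006, -0.006, 0], "yaw": 0},
  {"offset": [0.009, -0.008, 0], "yaw": 0},
  {"offset": [0.011, -0.009, 0], "yaw": 0},
  {"offset": [0.011, -0.009, 0], "yaw": 0},
  {"offset": [0.011, -0.009, 0], "yaw": 0},
])

```text
time_s: 9.53
eef_pos: [576.5, -157.1, 8.2]
ee_rot: [-0.702, 0.703, -0.08, 0.084]
force: [-0.1, -0.5, -0.4]
grip_width: 0.937
```

Run:
```python
from h import *
w=cap("wrist"); save(w,"w13"); print(tool()[0],ctrl.sense()["force"])
c=cap("top"); save(c,"t13",(220,90,440,260),3.5)
```

```text
[ 576.36657233 -157.04927975    8.05365152] [ 0.62414028  0.38003919 -0.00258928]
```

View pics/w13.png

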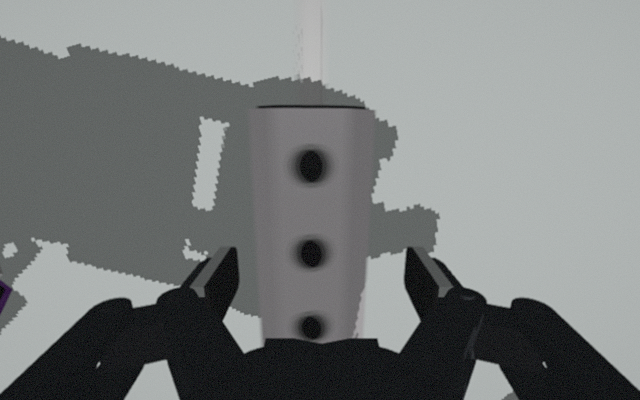

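View pics/t13.png

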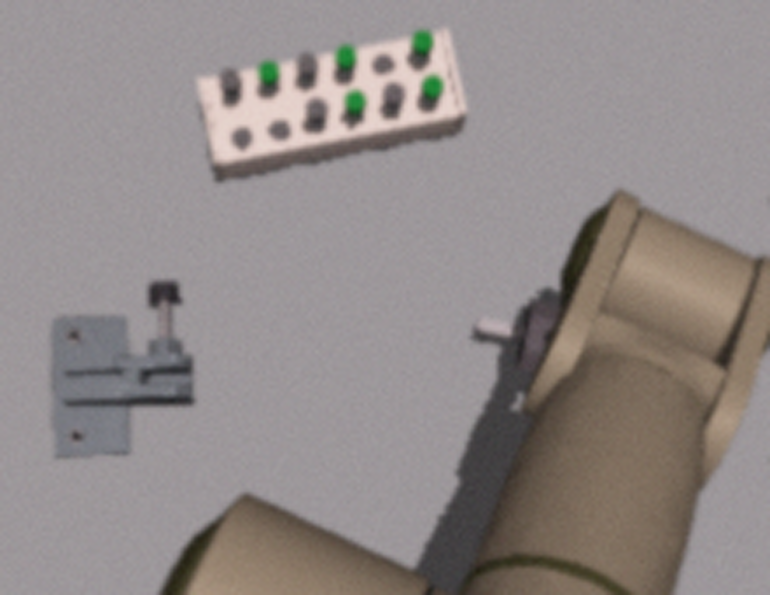

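Run:
```python
from h import *
np.set_printoptions(suppress=True,precision=2)
c=cap("wrist"); save(c,"w14",(220,0,420,360),2); p,M=tool(); print(p)
```

```text
[ 576.33 -157.07    8.07]
```

View pics/w14.png

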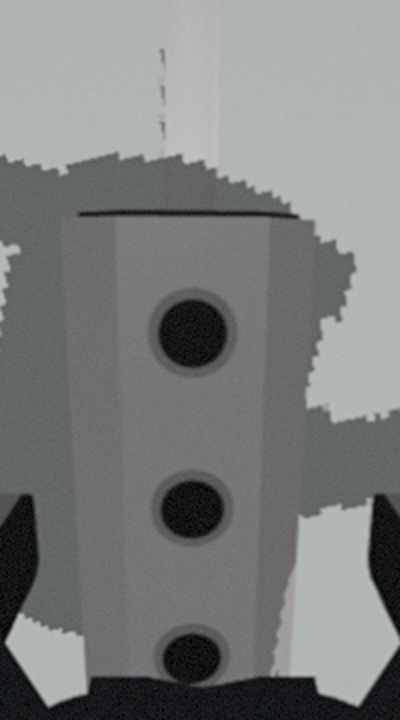

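Run:
```python
from h import *
np.set_printoptions(suppress=True,precision=2)
c=cap("wrist"); p,M=tool()
pts=[(75,13.85,48,277.5,108.5),(75,-13.85,48,355,109.5),(54,0,48,316.5,166.5),(18,0,48,316,254),(-18,0,48,315.5,329)]
x,e=fitbar(c,pts,[567,-157,1.34]); print(x,np.degrees(x[2]));print(e)
print((np.array([x[0],x[1],24])-p)@M, np.degrees(np.arctan2(M[1,0],M[0,0])))
print(x[:2]+97*np.array([np.cos(x[2]),np.sin(x[2])]))
print(off([x[0],x[1],-9]))
```

```text
[ 572.54 -160.15    1.33] 76.22089534058529
[[ 0.05 -0.16]
 [ 0.26 -0.51]
 [-0.3   0.51]
 [-0.13  0.55]
 [ 0.1  -0.24]]
[ -2.94 -15.9   -3.89] -13.330109886247989
[595.64 -65.94]
[-0.    0.02 -0.  ]
```

Request:
jog_arm([
  {"offset": [-0.003, 0.008, 0], "yaw": 0},
  {"offset": [-0.003, 0.015, 0], "yaw": 0},
  {"offset": [-0.003, 0.015, 0], "yaw": 0},
])

```text
time_s: 9.98
eef_pos: [572.3, -155.9, -8.9]
ee_rot: [-0.702, 0.702, -0.082, 0.083]
force: [0.0, -0.6, 0.0]
grip_width: 0.939
```

Request:
jog_arm([
  {"offset": [0, 0, 0], "yaw": 0},
  {"offset": [0, 0, 0], "yaw": 0},
  {"offset": [0, 0, 0], "yaw": 0},
  {"offset": [0, 0, 0], "yaw": 0},
  {"offset": [0, 0, 0], "yaw": 0},
  {"offset": [0, 0, 0], "yaw": 0},
], fingers=0.05, grip_force=25)

```text
time_s: 10.48
eef_pos: [572.1, -155.8, -8.9]
ee_rot: [-0.702, 0.702, -0.082, 0.082]
force: [-1.0, 1.1, 0.3]
grip_width: 0.631
```

Run:
```python
from h import *
w=cap("wrist"); save(w,"w15"); print(tool()[0],ctrl.sense()["force"],ctrl.sense()["grip_width"])
```

```text
[ 572.1206632  -155.78119978   -8.9246937 ] [-1.60856196  0.75216967 -0.072073  ] 0.636158708480552
```

View pics/w15.png

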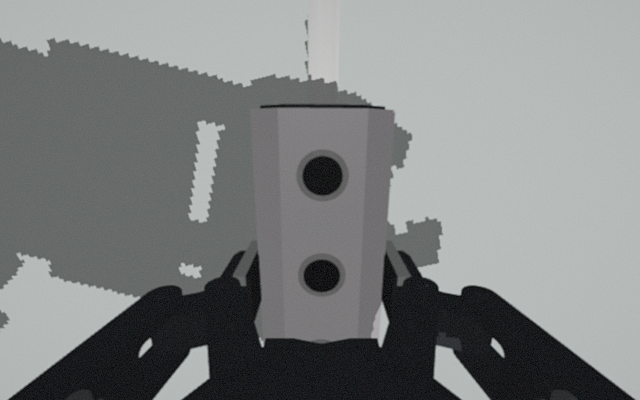

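Run:
```python
from h import *
np.set_printoptions(suppress=True,precision=1)
t=cap("top"); s=cap("scene")
f=lambda x,y:(220+x/7,150+y/7)
print("pin shank",onz(t,f(330,220),24)[0],"head face",onz(t,f(328,145),24)[0])
for n,a in (("mouth up outer",(383,290)),("mouth low outer",(387,383)),("slot",(385,333)),("plate UL",(105,212)),("plate LL",(112,492)),("plate LR",(260,485)),("plate UR",(255,212))):
    print(n,onz(t,f(*a),6 if "plate" in n else 48)[0])
g=lambda x,y:(310+x/7,220+y/7)
print("scene: head",onz(s,g(125,285),24)[0], "plate corners",onz(s,g(515,285),6)[0],onz(s,g(318,455),6)[0],onz(s,g(210,347),6)[0],onz(s,g(410,185),6)[0])
```

```text
pin shank [605.6 194.1  24. ] head face [635.4 194.6  24. ]
mouth up outer [574.  171.7  48. ]
mouth low outer [538.1 170.7  48. ]
slot [557.4 171.2  48. ]
plate UL [614.1 285.5   6. ]
plate LL [502.6 283.1   6. ]
plate LR [504.  224.7   6. ]
plate UR [612.5 225.6   6. ]
scene: head [625.6 196.6  24. ] plate corners [503.5 288.6   6. ] [610.2 290.4   6. ] [611.8 231.3   6. ] [504.6 230.6   6. ]
```

Request:
jog_arm([
  {"offset": [-0.003, 0, 0.01], "yaw": -0.03},
  {"offset": [-0.008, 0, 0.025], "yaw": -0.06},
  {"offset": [-0.013, 0, 0.042], "yaw": -0.09},
  {"offset": [-0.019, 0, 0.06], "yaw": -0.12},
  {"offset": [-0.025, 0, 0.078], "yaw": -0.15},
  {"offset": [-0.031, 0, 0.096], "yaw": -0.18},
  {"offset": [-0.037, 0, 0.114], "yaw": -0.21},
  {"offset": [-0.043, 0, 0.132], "yaw": -0.23},
  {"offset": [-0.048, 0, 0.15], "yaw": -0.247},
  {"offset": [-0.0516, 0, 0.16], "yaw": -0.247},
  {"offset": [-0.0516, 0, 0.16], "yaw": -0.247},
])

```text
time_s: 11.55
eef_pos: [558.3, 14.7, -8.9]
ee_rot: [0.707, -0.707, -0.006, 0.006]
force: [-0.2, 1.1, -1.0]
grip_width: 0.636
```

Run:
```python
from h import *
w=cap("wrist"); save(w,"w16"); print(tool()[0],ctrl.sense()["force"],ctrl.sense()["grip_width"])
np.save("c16.npy",w,allow_pickle=True)
c=cap("top"); save(c,"t16",(200,90,420,260),3.5)
```

```text
[558.53973646  13.19817745  -8.93450598] [-0.46955587  0.54942233 -1.51826247] 0.6343254370981277
```

View pics/w16.png

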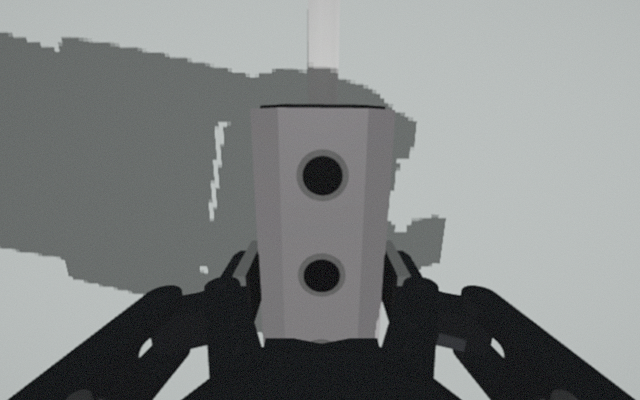

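View pics/t16.png

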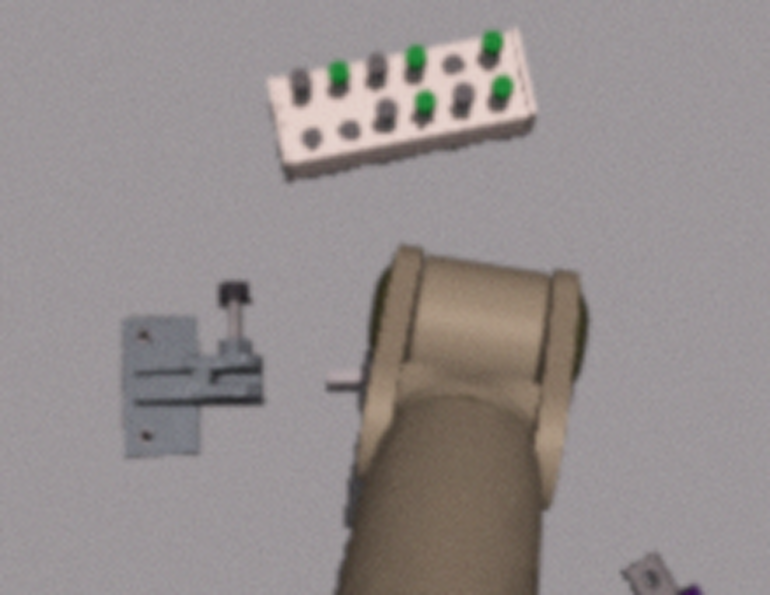

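Run:
```python
from h import *
c=cap("top"); im=c["img"][165:230,230:310,::-1]; cv2.imwrite("pics/t17.png",cv2.resize(cv2.convertScaleAbs(im,alpha=1.3),None,fx=9,fy=9,interpolation=cv2.INTER_LANCZOS4))
```

```text
(no output)
```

View pics/t17.png

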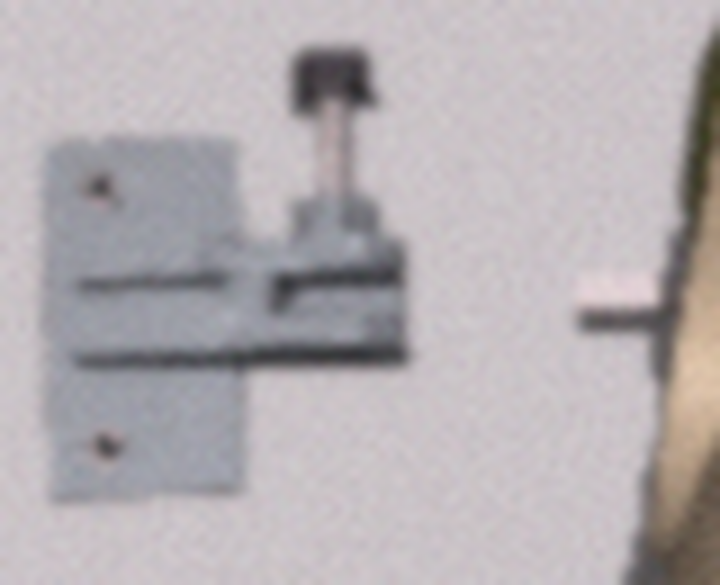

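Request:
jog_arm([
  {"offset": [0, 0, 0], "yaw": 0},
  {"offset": [0, 0, 0], "yaw": 0},
  {"offset": [0, 0, 0], "yaw": 0},
  {"offset": [0, -0.04, 0], "yaw": 0},
  {"offset": [0, -0.08, 0], "yaw": 0},
  {"offset": [0, -0.11, 0.025], "yaw": 0},
  {"offset": [0, -0.13, 0.055], "yaw": 0},
  {"offset": [0, -0.14, 0.09], "yaw": 0},
  {"offset": [0, -0.14, 0.13], "yaw": 0},
  {"offset": [0, -0.14, 0.165], "yaw": 0},
  {"offset": [0, -0.14, 0.165], "yaw": 0},
  {"offset": [0, -0.14, 0.165], "yaw": 0},
], fingers=0.08)

```text
time_s: 12.7
eef_pos: [556.2, 177.7, 131.0]
ee_rot: [-0.707, 0.707, 0.006, -0.006]
force: [0.3, 0.0, -0.7]
grip_width: 0.936
```

Run:
```python
from h import *
w=cap("wrist"); save(w,"w17"); print(tool()[0],ctrl.sense()["force"],ctrl.sense()["grip_width"])
np.save("c17.npy",w,allow_pickle=True)
```

```text
[556.40837369 176.47950953 130.99963902] [ 1.31560849 -0.35783916  0.04422989] 0.9343812574889666
```

View pics/w17.png

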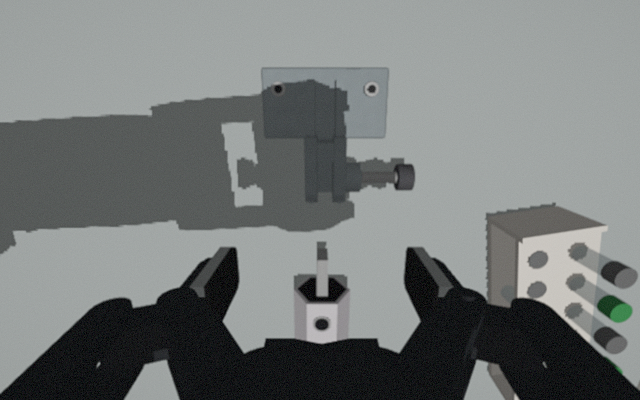

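Fork at (325,170), pin head at (404,177), tongue at (322,250), all in one wrist view. Enlarge.

Run:
```python
from h import *
c=np.load("c17.npy",allow_pickle=True).item()
im=c["img"][60:220,250:430,::-1]; im=cv2.convertScaleAbs(im,alpha=1.7)
cv2.imwrite("pics/w17a.png",cv2.resize(im,None,fx=3.6,fy=3.6,interpolation=cv2.INTER_CUBIC)[:,:])
im=c["img"][130:310,280:370,::-1]; im=cv2.convertScaleAbs(im,alpha=1.7)
cv2.imwrite("pics/w17b.png",cv2.resize(im,None,fx=6,fy=3.3,interpolation=cv2.INTER_CUBIC))
```

```text
(no output)
```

View pics/w17a.png

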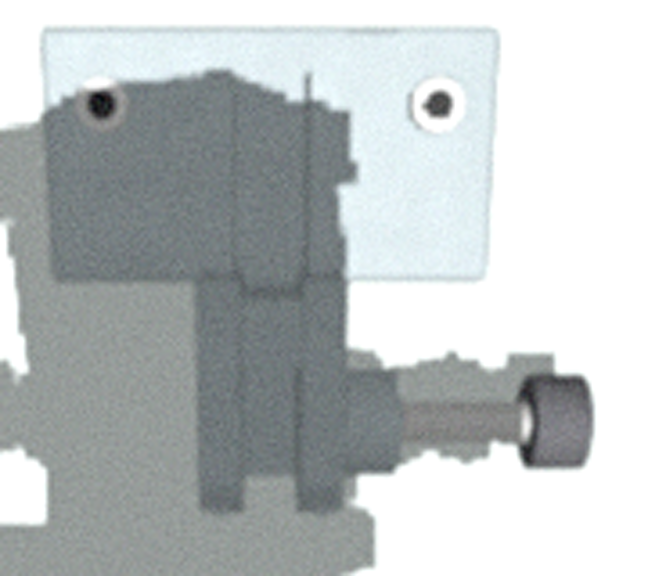

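View pics/w17b.png

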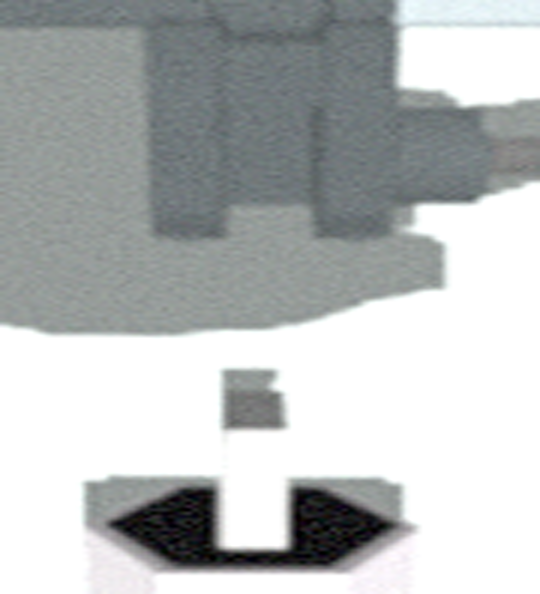

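Run:
```python
from h import *
np.set_printoptions(suppress=True,precision=1)
c=np.load("c17.npy",allow_pickle=True).item()
a=lambda x,y:(250+x/3.6,60+y/3.6); b=lambda x,y:(280+x/6,130+y/3.3)
def P(n,uv,z): print(n,np.round(uv,1),onz(c,uv,z)[0])
P("Lcheek fo",a(198,512),48);P("Rcheek fo",a(345,512),48);P("slotL f",a(243,505),48);P("slotR f",a(297,505),48)
P("slotL b",a(243,290),48);P("slotR b",a(300,290),48)
P("Lcheek bo",a(197,280),48);P("Rcheek bo",a(345,280),48)
P("shank near head",a(515,421),24);P("shank near boss",a(405,424),24);P("head face",a(590,422),24);P("head face z36",a(588,380),34);
for q in ((42,28),(498,30),(487,278),(53,278)): P("plate",a(*q),6)
P("body fL",b(150,570),48);P("body fR",b(350,570),48);P("tongue base L",b(217,550),37);P("tongue base R",b(290,550),37)
P("tongue tip L",b(225,430),37);P("tip R",b(285,430),37);P("tip R?",b(280,392),37);P("hole1",(321.5,324),48)
```

```text
Lcheek fo [305.  202.2] [542.7 177.9  48. ]
Rcheek fo [345.8 202.2] [575.8 178.4  48. ]
slotL f [317.5 200.3] [552.8 179.7  48. ]
slotR f [332.5 200.3] [564.9 179.9  48. ]
slotL b [317.5 140.6] [552.2 227.2  48. ]
slotR b [333.3 140.6] [564.3 227.5  48. ]
Lcheek bo [304.7 137.8] [542.4 229.2  48. ]
Rcheek bo [345.8 137.8] [573.8 229.7  48. ]
shank near head [393.1 176.9] [618.3 195.1  24. ]
shank near boss [362.5 177.8] [591.7 193.9  24. ]
head face [413.9 177.2] [636.6 195.1  24. ]
head face z36 [413.3 165.6] [631.9 207.   34. ]
plate [261.7  67.8] [503.5 283.9   6. ]
plate [388.3  68.3] [611.2 285.4   6. ]
plate [385.3 137.2] [612.8 227.7   6. ]
plate [264.7 137.2] [504.2 225.9   6. ]
body fL [305.  302.7] [542.9  83.9  48. ]
body fR [338.3 302.7] [572.8  84.4  48. ]
tongue base L [316.2 296.7] [552.8  83.   37. ]
tongue base R [328.3 296.7] [564.1  83.2  37. ]
tongue tip L [317.5 260.3] [553.5 120.5  37. ]
tip R [327.5 260.3] [562.5 120.6  37. ]
tip R? [326.7 248.8] [561.5 131.9  37. ]
hole1 [321.5 324. ] [558.1  61.6  48. ]
```

Run:
```python
from h import *
print(off([558.5,13,131]),off([558.5,13,-9]));M=tool()[1];print(np.degrees(np.arctan2(M[1,0],M[0,0])))
```

```text
[-3.000e-04  1.000e-04 -1.635e-01] [-0.0005  0.1401 -0.1634]
0.8546871358797882
```

Request:
jog_arm([
  {"offset": [0, 0, -0.035], "yaw": 0},
  {"offset": [0, 0, -0.07], "yaw": 0},
  {"offset": [0, 0, -0.105], "yaw": 0},
  {"offset": [0, 0, -0.14], "yaw": 0},
  {"offset": [0, 0.01, -0.163], "yaw": 0},
  {"offset": [0, 0.04, -0.163], "yaw": 0},
  {"offset": [0, 0.075, -0.163], "yaw": 0},
  {"offset": [0, 0.11, -0.163], "yaw": 0},
  {"offset": [0, 0.132, -0.163], "yaw": 0},
  {"offset": [0, 0.14, -0.163], "yaw": 0},
  {"offset": [0, 0.14, -0.163], "yaw": 0},
])

```text
time_s: 13.67
eef_pos: [558.0, 12.4, -10.3]
ee_rot: [0.707, -0.707, -0.004, 0.005]
force: [0.3, -0.1, 0.6]
grip_width: 0.937
```

Request:
jog_arm([
  {"offset": [0, 0, 0], "yaw": 0},
  {"offset": [0, 0, 0], "yaw": 0},
  {"offset": [0, 0, 0], "yaw": 0},
  {"offset": [0, 0, 0], "yaw": 0},
  {"offset": [0, 0, 0], "yaw": 0},
  {"offset": [0, 0, 0], "yaw": 0},
], fingers=0.05, grip_force=25)

```text
time_s: 14.17
eef_pos: [558.9, 11.7, -8.5]
ee_rot: [-0.707, 0.708, 0.005, -0.005]
force: [-1.4, -1.9, 7.7]
grip_width: 0.637
```

Run:
```python
from h import *
w=cap("wrist"); save(w,"w18"); print(tool()[0],ctrl.sense()["force"],ctrl.sense()["grip_width"],ctrl.sense()["time_s"])
M=tool()[1];print(np.degrees(np.arctan2(M[1,0],M[0,0])))
print(off([560,70,-9]),off([559.6,102,-9]))
```

```text
[558.9164181   11.72053406  -8.47364609] [-1.73698016 -3.17756552  7.53319853] 0.6339110609072058 14.2167
0.7586236494988737
[0.0019 0.0005 0.0583] [0.0019 0.0004 0.0903]
```

View pics/w18.png

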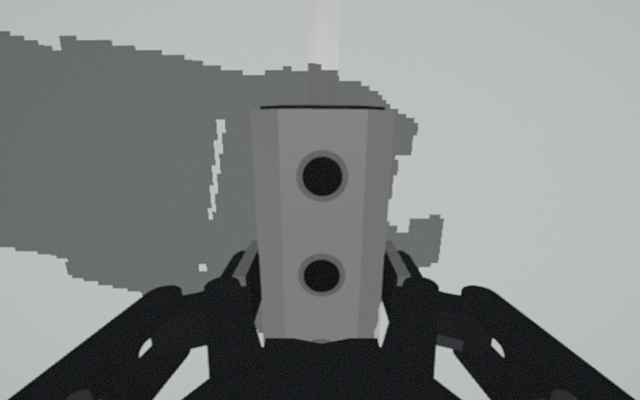

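Request:
jog_arm([
  {"offset": [0.0005, -0.001, 0.008], "yaw": 0},
  {"offset": [0.001, -0.001, 0.02], "yaw": 0},
  {"offset": [0.002, -0.001, 0.032], "yaw": 0},
  {"offset": [0.002, -0.001, 0.044], "yaw": 0},
  {"offset": [0.002, -0.001, 0.05], "yaw": 0},
  {"offset": [0.002, -0.001, 0.05], "yaw": 0},
])

```text
time_s: 14.72
eef_pos: [559.9, 63.7, -7.8]
ee_rot: [-0.707, 0.707, 0.005, -0.006]
force: [-0.2, -0.0, -3.8]
grip_width: 0.635
```

Run:
```python
from h import *
w=cap("wrist"); save(w,"w19"); print(tool()[0],ctrl.sense()["force"],ctrl.sense()["grip_width"])
c=cap("top"); im=c["img"][165:230,230:310,::-1]; cv2.imwrite("pics/t19.png",cv2.resize(cv2.convertScaleAbs(im,alpha=1.3),None,fx=9,fy=9,interpolation=cv2.INTER_LANCZOS4))
```

```text
[560.02423108  62.70964619  -7.71705577] [ 0.71972818 -0.23528323 -4.9340677 ] 0.6332807010271041
```

View pics/t19.png

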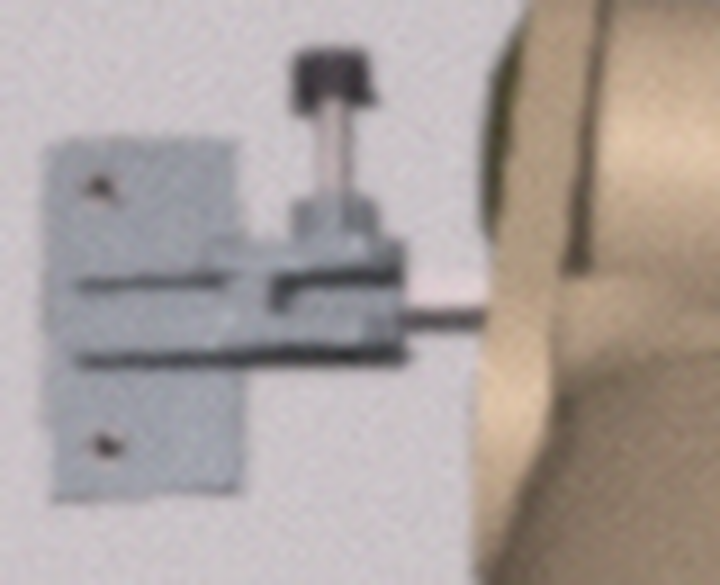

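View pics/w19.png

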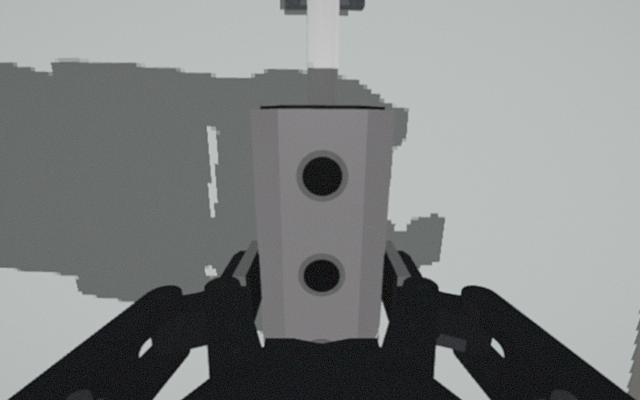

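Run:
```python
from h import *
w=cap("wrist"); im=w["img"][0:110,260:390,::-1]; cv2.imwrite("pics/w20.png",cv2.resize(cv2.convertScaleAbs(im,alpha=1.2),None,fx=5.5,fy=5,interpolation=cv2.INTER_CUBIC))
```

```text
(no output)
```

View pics/w20.png

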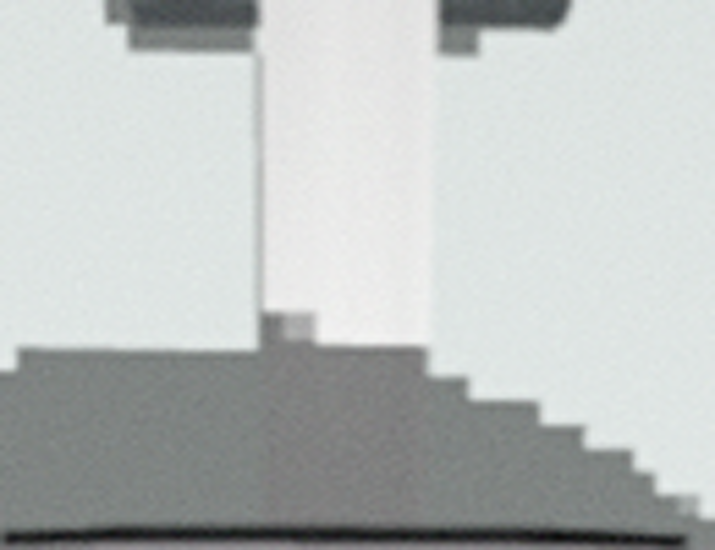

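Request:
jog_arm([
  {"offset": [0, 0, 0.006], "yaw": 0},
  {"offset": [0, 0, 0.014], "yaw": 0},
  {"offset": [0, 0, 0.022], "yaw": 0},
  {"offset": [0, 0, 0.03], "yaw": 0},
  {"offset": [0, 0, 0.036], "yaw": 0},
  {"offset": [0, 0, 0.038], "yaw": 0},
  {"offset": [0, 0, 0.038], "yaw": 0},
  {"offset": [0, 0, 0.038], "yaw": 0},
])

```text
time_s: 15.53
eef_pos: [559.7, 99.7, -7.7]
ee_rot: [-0.707, 0.708, 0.005, -0.005]
force: [-0.9, -0.3, -3.8]
grip_width: 0.632
```

Run:
```python
from h import *
w=cap("wrist"); save(w,"w21"); print(tool()[0],ctrl.sense()["force"],ctrl.sense()["grip_width"])
c=cap("top"); im=c["img"][165:230,230:310,::-1]; cv2.imwrite("pics/t21.png",cv2.resize(cv2.convertScaleAbs(im,alpha=1.3),None,fx=9,fy=9,interpolation=cv2.INTER_LANCZOS4))
```

```text
[559.75757516  99.49810285  -7.68953757] [ 0.02995532 -0.39578217 -3.23598105] 0.6293204316610848
```

View pics/w21.png

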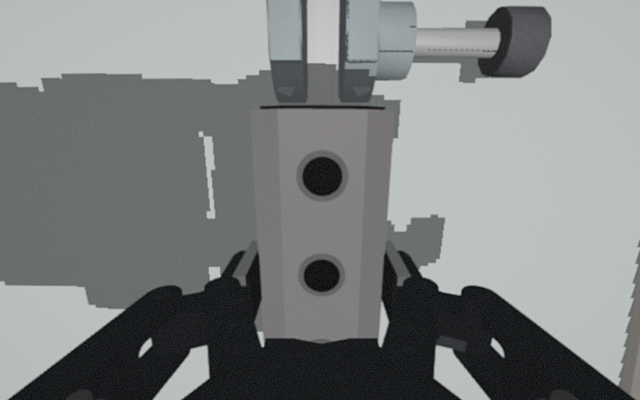

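View pics/t21.png

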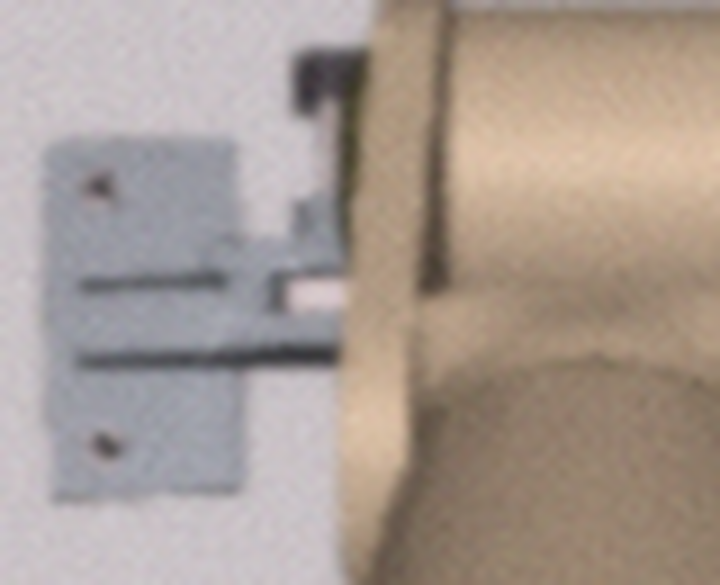

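Request:
jog_arm([
  {"offset": [0, 0, 0.002], "yaw": 0},
  {"offset": [0, 0, 0.003], "yaw": 0},
  {"offset": [0, 0, 0.003], "yaw": 0},
])

```text
time_s: 15.88
eef_pos: [559.7, 102.4, -7.7]
ee_rot: [-0.707, 0.708, 0.005, -0.005]
force: [-0.7, -0.0, -3.9]
grip_width: 0.632
```

Run:
```python
from h import *
np.set_printoptions(suppress=True,precision=1)
w=cap("wrist"); im=w["img"][0:190,230:410,::-1]; cv2.imwrite("pics/w22.png",cv2.resize(im,None,fx=4,fy=3.1,interpolation=cv2.INTER_CUBIC)); print(tool()[0],ctrl.sense()["force"],ctrl.sense()["grip_width"])
```

```text
[559.7 102.4  -7.7] [ 0.1  0.7 -2.8] 0.6312216947693382
```

View pics/w22.png

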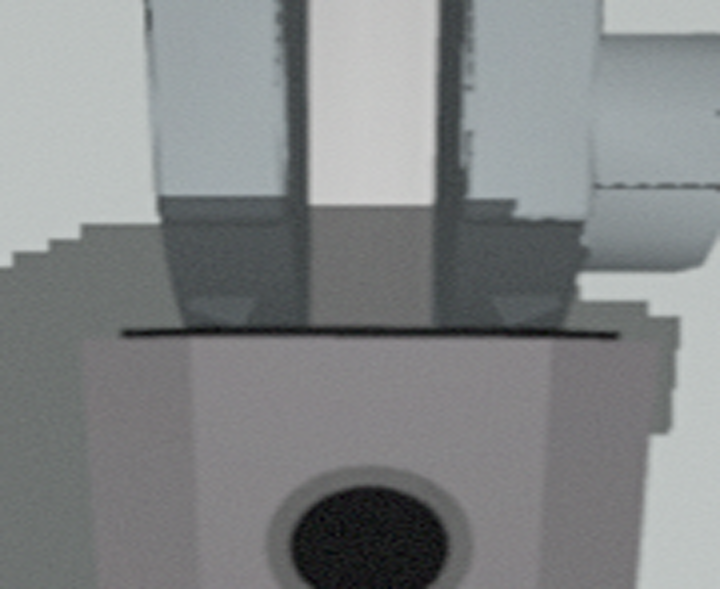

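Request:
jog_arm([
  {"offset": [0, 0, 0.001], "yaw": 0},
  {"offset": [0, 0, 0.0015], "yaw": 0},
  {"offset": [0, 0, 0.0015], "yaw": 0},
])

```text
time_s: 16.18
eef_pos: [559.8, 102.7, -7.7]
ee_rot: [-0.706, 0.708, 0.005, -0.005]
force: [-0.1, -7.7, -4.0]
grip_width: 0.634
```

Request:
jog_arm([
  {"offset": [0, 0, 0.001], "yaw": 0},
  {"offset": [0, 0, 0.0015], "yaw": 0},
  {"offset": [0, 0, 0.0015], "yaw": 0},
])

```text
time_s: 16.43
eef_pos: [559.9, 102.7, -7.7]
ee_rot: [-0.705, 0.709, 0.005, -0.005]
force: [-1.0, -10.7, -3.3]
grip_width: 0.628
```

Request:
jog_arm([
  {"offset": [0, 0.0005, -0.0015], "yaw": 0},
  {"offset": [0, 0.0008, -0.0017], "yaw": 0},
  {"offset": [0, 0.0008, -0.0017], "yaw": 0},
])

```text
time_s: 16.68
eef_pos: [560.1, 100.9, -8.4]
ee_rot: [-0.705, 0.709, 0.005, -0.005]
force: [-0.2, -1.4, -2.8]
grip_width: 0.634
```

Run:
```python
from h import *
np.set_printoptions(suppress=True,precision=1)
w=cap("wrist"); save(w,"w23"); s=ctrl.sense();print(tool()[0],s["force"],s["grip_width"])
c=cap("top"); im=c["img"][165:230,230:310,::-1]; cv2.imwrite("pics/t23.png",cv2.resize(cv2.convertScaleAbs(im,alpha=1.3),None,fx=9,fy=9,interpolation=cv2.INTER_LANCZOS4))
```

```text
[560.1 101.   -8.4] [-1.2 -0.3 -2.1] 0.6301532586215325
```

View pics/t23.png

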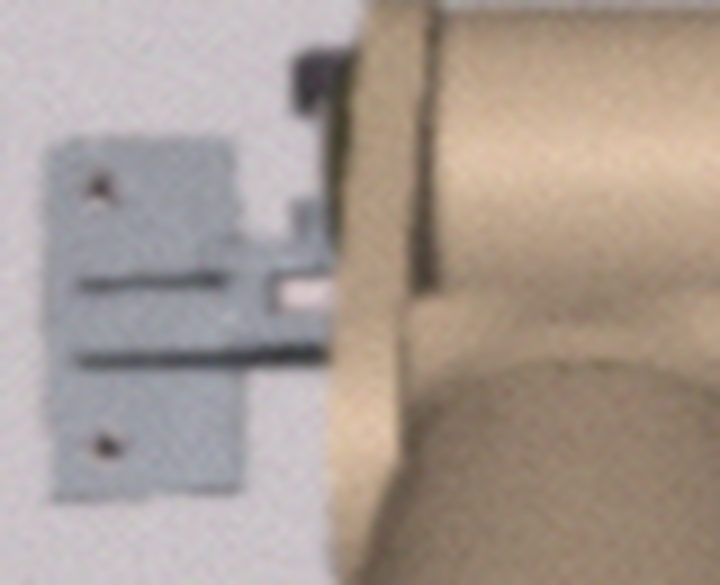

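View pics/w23.png

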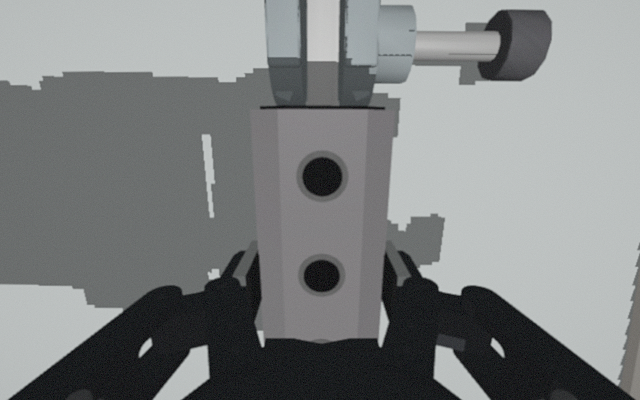

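Request:
jog_arm([
  {"offset": [0, 0, 0], "yaw": 0},
  {"offset": [0, 0, 0], "yaw": 0},
  {"offset": [0, 0, 0], "yaw": 0},
  {"offset": [0, -0.03, 0], "yaw": 0},
  {"offset": [0, -0.07, 0], "yaw": 0},
  {"offset": [0, -0.11, 0], "yaw": 0},
  {"offset": [0, -0.145, 0], "yaw": 0},
  {"offset": [0, -0.145, 0.03], "yaw": 0},
  {"offset": [0, -0.145, 0.06], "yaw": 0},
  {"offset": [0, -0.145, 0.07], "yaw": 0},
  {"offset": [0, -0.145, 0.07], "yaw": 0},
  {"offset": [0, -0.145, 0.07], "yaw": 0},
], fingers=0.08)

```text
time_s: 17.78
eef_pos: [558.9, 171.7, 136.0]
ee_rot: [-0.705, 0.709, 0.005, -0.005]
force: [-0.2, -0.5, 0.1]
grip_width: 0.939
```

Run:
```python
from h import *
np.set_printoptions(suppress=True,precision=1)
w=cap("wrist"); save(w,"w24"); np.save("c24.npy",w,allow_pickle=True); s=ctrl.sense();print(tool()[0],s["force"],s["grip_width"],s["time_s"])
t=cap("top"); f=lambda x,y:(200+x/3.5,90+y/3.5)
for n,q,z in (("bot L",(290,178),0),("bot R",(530,128),0),("top UL",(268,78),92),("top LL",(285,162),92)): print(n,onz(t,f(*q),z)[0])
```

```text
[559.  171.1 136. ] [ 0.3  0.2 -0.3] 0.9371597978004895 17.8333
bot L [724.1 151.    0. ]
bot R [760.7 -43.4   0. ]
top UL [780.2 160.7  92. ]
top LL [714.1 148.5  92. ]
```

View pics/w24.png

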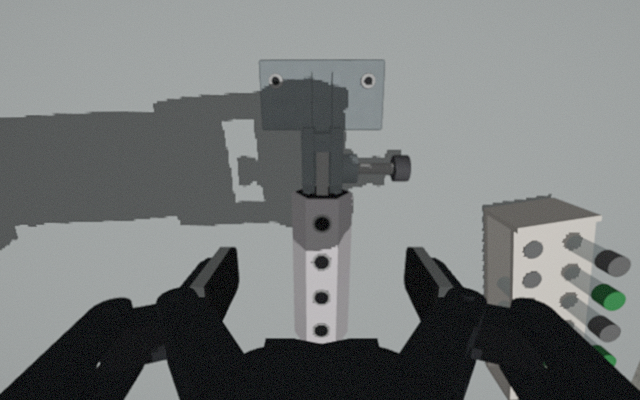

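Request:
jog_arm([
  {"offset": [0.01, 0, 0.002], "yaw": -0.12},
  {"offset": [0.02, 0, 0.004], "yaw": -0.24},
  {"offset": [0.03, 0, 0.006], "yaw": -0.36},
  {"offset": [0.04, 0, 0.008], "yaw": -0.48},
  {"offset": [0.05, 0, 0.01], "yaw": -0.6},
  {"offset": [0.06, 0, 0.012], "yaw": -0.72},
  {"offset": [0.07, 0, 0.014], "yaw": -0.84},
  {"offset": [0.08, 0, 0.017], "yaw": -0.96},
  {"offset": [0.09, 0, 0.02], "yaw": -1.08},
  {"offset": [0.1, 0, 0.0228], "yaw": -1.2},
  {"offset": [0.1013, 0, 0.0228], "yaw": -1.32},
  {"offset": [0.1013, 0, 0.0228], "yaw": -1.44},
], fingers=0.0)

```text
time_s: 18.88
eef_pos: [660.7, 193.4, 135.2]
ee_rot: [-0.526, 0.529, 0.469, -0.472]
force: [0.7, 0.4, -0.2]
grip_width: -0.0
```

Run:
```python
from h import *
np.set_printoptions(suppress=True,precision=4)
M=tool()[1];print(tool()[0],np.degrees(np.arctan2(M[1,0],M[0,0])),off([660,195,136]),ctrl.sense()["joints"])
c=np.load("c24.npy",allow_pickle=True).item()
im=c["img"][40:350,240:440,::-1];cv2.imwrite("pics/w24c.png",cv2.resize(cv2.convertScaleAbs(im,alpha=1.5),None,fx=3,fy=1.9,interpolation=cv2.INTER_CUBIC))
pts=[(54,0,48,321,224),(18,0,48,321,262),(-18,0,48,321,297),(-54,0,48,321,330)]
x,e=fitbar(c,pts,[558,98,1.57]);print(x,np.degrees(x[2]),e, x[:2]+97*np.array([np.cos(x[2]),np.sin(x[2])]))
```

```text
[660.7477 193.4269 135.2329] 83.50132280261 [ 0.0015 -0.0008  0.0009] [ 0.1174  0.7487  1.0334 -0.0061  1.361  -1.3387]
[559.3783  97.4547   1.586 ] 90.87332394156365 [[ 0.0001 -0.5769]
 [-0.     -0.1222]
 [-0.0001  0.435 ]
 [-0.0001  0.3634]] [557.8998 194.4434]
```

Request:
jog_arm([
  {"offset": [0.002, 0.01, 0], "yaw": -0.113},
  {"offset": [0.002, 0.045, 0], "yaw": -0.113},
  {"offset": [0.002, 0.075, 0], "yaw": -0.113},
  {"offset": [0.002, 0.075, 0], "yaw": -0.113},
  {"offset": [0.002, 0.075, 0], "yaw": -0.113},
])

```text
time_s: 19.3
eef_pos: [660.6, 193.8, 59.5]
ee_rot: [0.5, -0.501, -0.497, 0.502]
force: [0.6, -0.4, 0.7]
grip_width: 0.002
```

Run:
```python
from h import *
np.set_printoptions(suppress=True,precision=4)
M=tool()[1];print(tool()[0],np.degrees(np.arctan2(M[1,0],M[0,0])),ctrl.sense()["force"])
w=cap("wrist");save(w,"w25"); s=cap("scene"); save(s,"s25",(290,200,420,300),6)
```

```text
[660.5569 193.7893  59.4733] 89.90520053356035 [ 0.5727 -0.4242  0.6818]
```

View pics/w25.png

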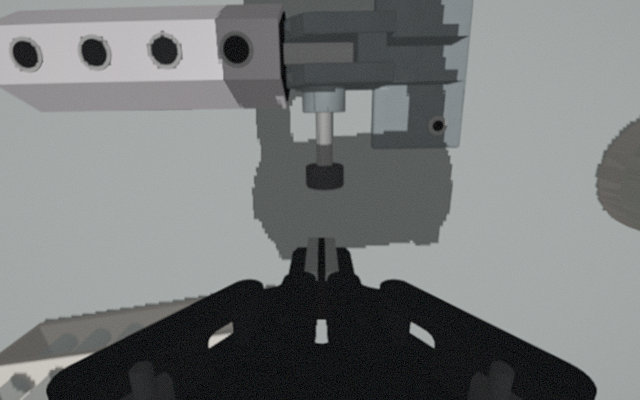

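View pics/s25.png

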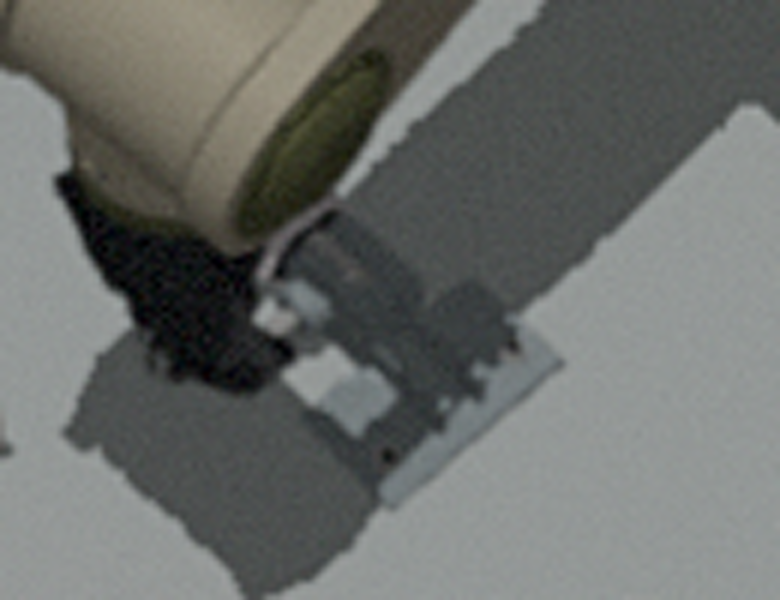

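Request:
jog_arm([
  {"offset": [0.001, 0.02, 0], "yaw": 0},
  {"offset": [0.001, 0.04, 0], "yaw": 0},
  {"offset": [0.001, 0.051, 0], "yaw": 0},
  {"offset": [0.001, 0.051, 0], "yaw": 0},
  {"offset": [0.001, 0.051, 0], "yaw": 0},
])

```text
time_s: 19.82
eef_pos: [662.8, 195.1, 12.8]
ee_rot: [-0.498, 0.503, 0.499, -0.5]
force: [-1.0, 0.3, 0.1]
grip_width: 0.002
```

Run:
```python
from h import *
np.set_printoptions(suppress=True,precision=4)
print(tool()[0],ctrl.sense()["force"])
w=cap("wrist");save(w,"w26")
```

```text
[662.841  195.144   12.8098] [-0.9915  0.27    0.1449]
```

View pics/w26.png

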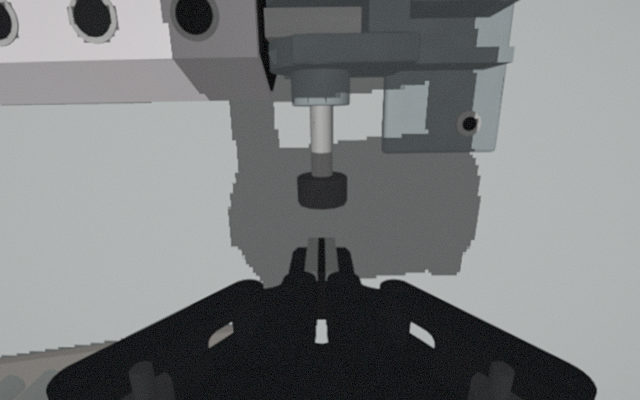

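Request:
jog_arm([
  {"offset": [0, 0.004, 0.002], "yaw": 0},
  {"offset": [0, 0.004, 0.006], "yaw": 0},
  {"offset": [0, 0.004, 0.01], "yaw": 0},
  {"offset": [0, 0.004, 0.014], "yaw": 0},
  {"offset": [0, 0.004, 0.018], "yaw": 0},
  {"offset": [0, 0.004, 0.02], "yaw": 0},
])

```text
time_s: 20.37
eef_pos: [643.1, 195.2, 9.8]
ee_rot: [-0.497, 0.503, 0.5, -0.5]
force: [2.9, -1.0, -0.5]
grip_width: 0.001
```

Run:
```python
from h import *
np.set_printoptions(suppress=True,precision=4)
print(tool()[0],ctrl.sense()["force"])
w=cap("wrist");save(w,"w27")
```

```text
[643.1494 195.2449   9.7549] [ 2.8759 -0.9537 -0.4707]
```

View pics/w27.png

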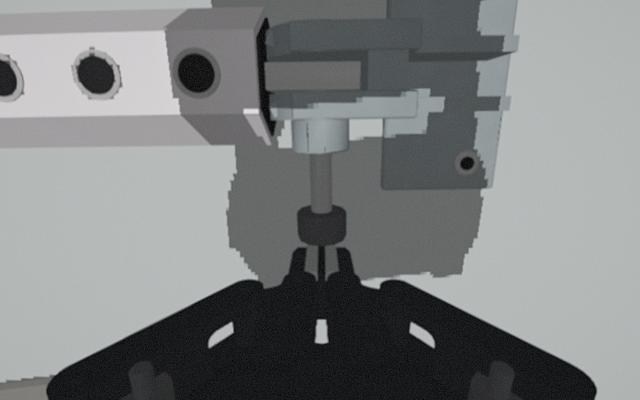

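Request:
jog_arm([
  {"offset": [0, 0, 0.002], "yaw": 0},
  {"offset": [0, 0, 0.005], "yaw": 0},
  {"offset": [0, 0, 0.008], "yaw": 0},
  {"offset": [0, 0, 0.011], "yaw": 0},
  {"offset": [0, 0, 0.014], "yaw": 0},
  {"offset": [0, 0, 0.016], "yaw": 0},
])

```text
time_s: 20.92
eef_pos: [626.8, 195.1, 9.7]
ee_rot: [-0.497, 0.503, 0.5, -0.5]
force: [2.6, -2.3, -0.3]
grip_width: 0.001
```

Request:
jog_arm([
  {"offset": [0, 0, 0.002], "yaw": 0},
  {"offset": [0, 0, 0.004], "yaw": 0},
  {"offset": [0, 0, 0.006], "yaw": 0},
  {"offset": [0, 0, 0.008], "yaw": 0},
  {"offset": [0, 0, 0.01], "yaw": 0},
  {"offset": [0, 0, 0.012], "yaw": 0},
])

```text
time_s: 21.42
eef_pos: [614.7, 195.1, 9.7]
ee_rot: [-0.497, 0.503, 0.5, -0.5]
force: [5.0, -1.3, 0.1]
grip_width: 0.003
```

Run:
```python
from h import *
np.set_printoptions(suppress=True,precision=4)
print(tool()[0],ctrl.sense()["force"])
w=cap("wrist");save(w,"w28")
```

```text
[614.6561 195.0631   9.7043] [ 4.962  -1.2519  0.1469]
```

View pics/w28.png

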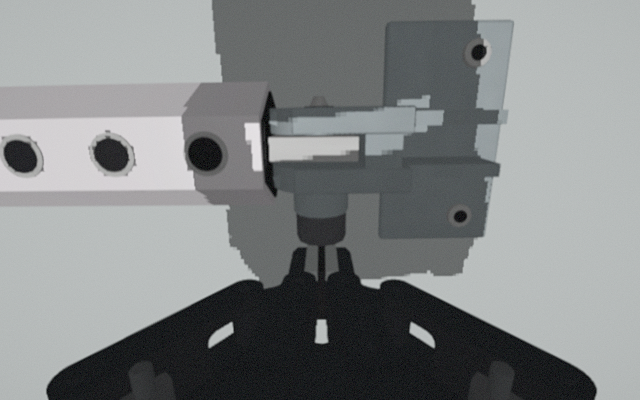

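Request:
jog_arm([
  {"offset": [0, 0, 0.001], "yaw": 0},
  {"offset": [0, 0, 0.002], "yaw": 0},
  {"offset": [0, 0, 0.003], "yaw": 0},
  {"offset": [0, 0, 0.003], "yaw": 0},
])

```text
time_s: 21.8
eef_pos: [614.7, 195.1, 10.2]
ee_rot: [-0.495, 0.505, 0.502, -0.497]
force: [17.9, -1.2, -8.4]
grip_width: -0.004
```

Request:
jog_arm([
  {"offset": [0, 0, 0.001], "yaw": 0},
  {"offset": [0, 0, 0.002], "yaw": 0},
  {"offset": [0, 0, 0.002], "yaw": 0},
])

```text
time_s: 22.05
eef_pos: [614.8, 195.1, 10.3]
ee_rot: [-0.494, 0.507, 0.504, -0.495]
force: [14.9, 0.5, -7.4]
grip_width: -0.001
```

Request:
jog_arm([
  {"offset": [0, 0, -0.008], "yaw": 0},
  {"offset": [0, 0, -0.02], "yaw": 0},
  {"offset": [0, -0.01, -0.03], "yaw": 0},
  {"offset": [0, -0.04, -0.03], "yaw": 0},
  {"offset": [0, -0.08, -0.03], "yaw": 0},
  {"offset": [0, -0.12, -0.03], "yaw": 0},
  {"offset": [0, -0.14, -0.03], "yaw": 0},
  {"offset": [0, -0.14, -0.03], "yaw": 0},
  {"offset": [0, -0.14, -0.03], "yaw": 0},
])

```text
time_s: 22.8
eef_pos: [641.5, 196.0, 151.5]
ee_rot: [-0.494, 0.507, 0.504, -0.495]
force: [-0.3, 0.1, -0.8]
grip_width: 0.006
```

Run:
```python
from h import *
np.set_printoptions(suppress=True,precision=4)
s=ctrl.sense();print(tool()[0],s["force"],s["time_s"])
w=cap("wrist");save(w,"w29"); np.save("c29.npy",w,allow_pickle=True)
im=w["img"][0:270,180:440,::-1];cv2.imwrite("pics/w29c.png",cv2.resize(cv2.convertScaleAbs(im,alpha=1.5),None,fx=2.9,fy=2.2,interpolation=cv2.INTER_CUBIC))
```

```text
[641.475 196.032 151.483] [-0.311   0.1421 -0.8378] 22.8
```

View pics/w29.png

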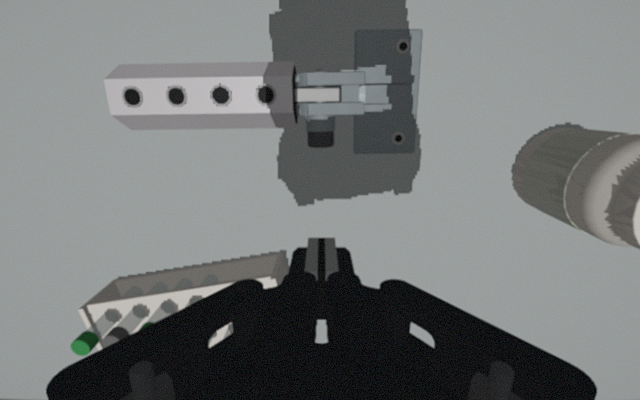

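View pics/w29c.png

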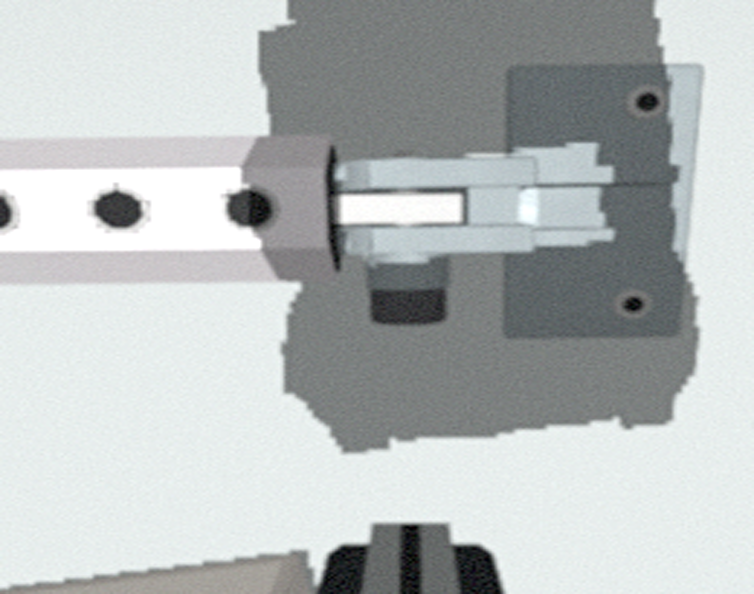

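Run:
```python
from h import *
np.set_printoptions(suppress=True,precision=1)
c=np.load("c29.npy",allow_pickle=True).item()
print(onz(c,(320.7,146.4),24),onz(c,(320.7,146.4),30))
pts=[(54,0,48,265,95),(18,0,48,221,95.5),(-18,0,48,176,96.3),(-54,0,48,132,96.8)]
x,e=fitbar(c,pts,[558,98,1.57]);print(x[:2],np.degrees(x[2]),e.ravel(),x[:2]+97*np.array([np.cos(x[2]),np.sin(x[2])]))
for t in ("jar","flask","rack"):
    cap("top"); print(t,ctrl.boxes_of("top",t)[0])
print(ctrl.sense()["force"]); print(ctrl.finish_job())
```

```text
[[602.9 195.3  24. ]] [[602.2 195.3  30. ]]
[559.6  97.7] 90.43306425986937 [ 0.7 -0.  -0.3  0.1 -0.  -0.1 -0.3  0.1] [558.8 194.7]
jar {'box': [160.2, 152.9, 199.0, 193.5], 'score': 0.94}
flask {'box': [442.1, 125.0, 475.6, 159.6], 'score': 0.87}
rack {'box': [277.2, 97.9, 352.8, 142.3], 'score': 0.58}
[ 0.2 -0.2 -0.9]
the job is handed in; nothing more can be done
None
```

I rolled the bare aluminium arm over two flats on the bench, which put the drilled flat on top. I then gripped it and slid the tongue into the fork until it touched the web, and backed off about 1.5 mm. Finally I pushed the hinge pin in until it stopped hard, at about 18 N, and handed the job in at about 23 s of the 66 s allowed. No verdict was given.

What the last checks showed:
- **Pin:** the outer face of its head measured x = 602.9 mm, against about 603.3 mm expected when seated. The pictures show no shank between head and boss.
- **Arm:** the tongue hole fitted to (558.8, 194.7) mm, against a fork axis of about (558.8, 195) mm. All four holes face up.
- **Jar, bottle and rack:** their boxes in the top picture are within 1–2 pixels, or about 5 mm, of where they started.
- **Robot:** it was clear of everything, with only about 1 N of force reading, which is noise.

What disagreed or went wrong:
- **Fingertip height:** with the gripper open, the fingertips turned out to be about 17–20 mm behind the TCP instead of ahead of it. My first two roll attempts therefore did not move the arm; I corrected for this and repeated them.
- **Light lift while sliding:** the arm's weight was partly on the gripper during the slide, probably lifting it about 1 mm off the bench. I lowered it about 0.7 mm before letting go.
- **Fork position:** from the front of the cheeks, the fork axis came out about 3 mm further along the slot than the other measurements. I settled this by touching the web.

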